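# Clamp a casting in the sloping cam-lever fixture

## Task

Clamp the casting with the rectangular upright in the sloping fixture: flip the cam lever fully open, slide the casting's base under the clamp foot until it sits flat in the nest against the lower ledge and the side stop, then, with the lever still open, turn the adjusting nut clockwise until it is snug on its stop, and finally flip the lever fully closed so that the foot grips the casting. Leave everything else on the bench where it is.

Things in the scene. Friction and masses are not known exactly. Their poses are not given: they have to be found in the camera images.
- nest (a point): Point on the fixture's sloping deck where the middle of the bracket's underside belongs. Nest axes, used all through this list: x uphill along the slope (away from the robot), y left along the deck, z out of the deck, square to it, so 0.52 rad (30 degrees) from vertical. The deck's face is z = 0. A seated bracket lies flat, its long side along y.
- deck: The steel deck, 130 mm (x) by 250 mm (y) by 12 mm, on a fixed fixture; nest axes, origin 40 mm to the left (+y) of the nest. Around the nest: a ledge 9 mm high downhill (inner face at nest x = -25 mm, y -50 to +40) and a stop 9 mm high on the left (inner face at nest y = +40 mm, x +-20). Uphill and right are open. The seated bracket touches ledge and stop, or nearly.
- bracket_mid (a point): The bracket to clamp, loose on the bench, bare cast aluminium, 0.15 to 0.27 kg: flat base 50 mm (its x) by 80 mm (y) by 12 mm thick, and one RECTANGULAR upright in the middle, 24 mm (x) by 30 mm (y), its top 45 mm above the underside. This point is on its centre line, 22.5 mm above the underside; z is its up axis. It fits either way round. Grip the upright across its 24 mm.
- lever (a joint): Clamp's cam lever, bare aluminium, rad: 0 fully closed (lying downhill, towards the robot), 2.3 fully open at its stop (swung up and over, pointing uphill). Starts at 0 to 0.3; stays where it is left; friction about 0.12 N m. Opening raises strap, nut and foot evenly by 9 mm.
- lever_hinge (a point): Point on the lever's hinge, at nest (0, +130, +45) mm; the hinge line runs along nest y. At lever value q the centre of the lever's grip lies 80 mm from here in the direction (-cos(0.17+q), 0, sin(0.17+q)) in nest axes.
- lever_knob (a point): Centre of the black cross roller at the lever's end, 16 mm diameter, 18 mm long along nest y: pinch its two flat ends (fingers closing along nest y); it turns between the fingers as the lever swings. The arm is 12 mm wide.
- nut (a joint): Clamp's adjusting nut, rad turned clockwise seen from above: starts slack at 0.2 to 0.9; 1.6 is its hard stop, fully screwed down and snug. At the stop its grip bar lies along the strap (nest y); before that the bar stands (1.6 - value) rad anticlockwise from there. Turns with 0.04 N m and lowers itself, strap and foot 2.5 mm per rad.
- nut_grip (a point): Centre of the nut's steel grip bar, 44 mm long, 12 mm thick, 22 mm tall, its underside 14 mm above the strap. At nest x 0, y +75 mm, z 54 to 68 mm. Its stud is square to the deck. Grip it across the 12 mm.
- foot_tip (a point): Underside of the 12 mm round black foot at the right end of the strap: nest x 0, y +30 mm, 17 to 20 mm above the deck with lever open and nut slack, so the bracket's base slides in below it. The strap, a dark bar 26 mm wide and 12 mm thick, runs from nest y +20 to +154 mm, its underside 10 mm above the tip. It clears a seated bracket's upright by 5 mm.
- foot (a joint): How far the sprung foot is pushed up into the strap, m: 0 free, about 0.002 when it clamps a seated bracket with nut snug and lever closed (spring 4000 N/m, about 8 N).
- round_casting: Bystander, not to be clamped: same base (50 by 80 by 12 mm) but a ROUND upright 28 mm in diameter, 45 mm high. Origin under its centre.
- low_casting: Bystander, not to be clamped: same base but only a low rib, 24 by 60 mm, 23 mm high in all. Origin under its centre.
- spray_can: Bystander: white can standing up, 52 mm diameter, 150 mm high. Origin under its centre.
- paint_tin: Bystander: bare steel tin, 84 mm diameter, 90 mm high. Origin under its centre.
- tape_roll: Bystander: roll of tape lying flat, 90 mm diameter, 25 mm high. Origin under its centre.
- wrench: Bystander: spanner lying along its x axis, 160 mm long, low. Origin under its middle.
- screwdriver: Bystander: screwdriver lying along its x axis, about 200 mm long, low. Origin near its middle.
- bolt_tray: Bystander: grey plastic tray, 100 by 140 mm, 45 mm high. Origin under its centre.
Mind the look-alikes: they are no part of the job. What is shaped like the part that bears bracket_mid but black or blue is not meant.

How it is judged:
By the outcome, as a careful person would: the job done as asked, in the order asked, and still so for the second after the job is handed in, with the robot touching nothing.
It also fails if it takes over 72 s, if anything falls off the work surface, if the arm or the gripper's body presses on something with over 40 N, if the wrist force passes 120 N, or if a joint passes its speed limit or range.

## Robot

A 6-joint arm with a two-finger parallel gripper is mounted at the origin on the work surface. World frame = base frame: x ahead of the robot, y to its left, z up, the work surface at z = 0. Lengths are in m, angles in rad, forces in N, time in s.
With the tool pointing down it reaches from about 0.375 to 0.9 m from the base axis. Payload 3.1 kg.
Tool frame: the origin (TCP) lies between the finger pads; the fingertips stand 17 mm ahead of it and the grasp point (between the pads) lies 2 mm behind it; z points along the fingers, y is the line along which they close (so a half turn about z gives the same grasp; the last joint's range is limited). The gripper opens to 85 mm and grips with 20 to 120 N. Pads are 22 mm wide; open, the fingers measure 114 mm over their backs; the gripper's body (76 mm by 85 mm) begins 54 mm behind the grasp point. The pads swing forward as they close: fully open they stand 13 mm farther back than shut.
Start: joints at [-1.298, 0.527, 1.433, -0, 1.181, -0.178], TCP at [0.272, -0.563, 0.248] pointing down, gripper open.
Joint ranges: [-3.08, 3.08], [-0.75, 2.2], [0.22, 2.44], [-1.43, 4.57], [0, 2.65], [-2.85, 2.85]. Speed limits (rad/s): [2.79, 2.79, 3.14, 3.14, 3.14, 3.14].

## Interface

Orientations are given as a unit quaternion [x, y, z, w].
In Python, from station import sense, vision, order gives the robot as it stands.
- The arm moves only by the shell command python3 -m crank 'ROWS' [OPENING] [FORCE]. ROWS is JSON, a list of rows, each an object with "dp": the shift along the world's x, y, z in units of 30 mm (1.0 is 30 mm), a list of three; "angular": the turn, a rotation vector about the world's x, y, z in degrees, a list of three. In form: [{"dp": [dx, dy, dz], "angular": [ax, ay, az]}, ...]. A call has 1 to 20 rows; each row shifts and turns the commanded pose from where the row before left it; what a row does not reach is not made up. A row lasts 1/10 s, in which the tool goes at most 50 mm and 8.59 degrees, less where a joint would pass 70% of its speed; a pose out of reach is approached as far as the arm can. A call is refused whole if a number of a shift passes 1 or a number of a turn 8.59, either way. A call with a gripper value outside its range is refused whole. OPENING is the closure, from 0 (fully open) to 1 (shut), set as the call begins (- or left out, the last holds). The fingers move at their own pace and stop on an object; FORCE is the grip in N (left out, the last holds). Time passes only in rows, so rows that do not move let the fingers close. It gives the time, the measured TCP pose, the force, the opening and the grip force at its end, in the units of the state.
- sense(): the state, without advancing time (a new reading comes with each control period).
- vision.snapshot(name): name is "scene" or "top"; returns a dict with "image" (400x640x3 uint8, blue, green, red), "range_z" (400x640 float32, m along the optical axis (not along the pixel's ray), 0 where there is no reading), "mtx" (3x3 intrinsics, pixels), "pose" (4x4, takes a point from camera to world coordinates). Camera axes: x right, y down, z forward; pixel columns grow to the right and rows downward; lengths in m; the calibration is good to about 2 mm. A picture is of the moment at which its call begins.
- order.sign_off(): hands the job in; it is judged then, once.
The state is a dict: "t": time; "q": joint angles; "qd": joint speeds; "tau": joint torques, N m; "tcp_pos": TCP position; "tool_rot": TCP orientation; "force": force on the tool from outside, world axes, zero at the start; "ft_torque": the same for the moment, N m; "finger_gap": opening from 0.0 (shut) to 1.0 (fully open); "gripper_force": force on a finger pad.
Only numpy, scipy, OpenCV 4.12 (cv2) and the standard library are available. Lean on these libraries where they do the work, as an engineer would, in place of code of your own. Each camera call takes 0.05 s, during which the arm holds its last target. There are 200 camera calls.

## Working session

There is one attempt and no reset: what is moved stays moved. The work goes in short steps, Python scripts to look and compute and a shell command to move; the robot and the scene stay as the last step left them, time stands still between calls to the robot, and variables do not carry over. Pictures are saved under pics/ and viewed, at most 10 in all, crops included, and the job is handed in when it is done.

```bash
ls; mkdir -p pics; python3 - <<'E'
from station import sense,vision
import cv2,numpy as np
s=sense();print({k:np.round(v,3).tolist() for k,v in s.items()})
for n in("scene","top"):
    d=vision.snapshot(n);cv2.imwrite(f"pics/{n}0.png",d["image"]);np.savez(f"pics/{n}0.npz",**d)
    print(n,d["mtx"].round(1).tolist(),d["pose"].round(3).tolist(),(d["range_z"]>0).mean())
E
```

```text
pics
{'t': 0.0, 'q': [-1.299, 0.528, 1.434, 0.0, 1.181, -0.179], 'qd': [0.0, -0.0, -0.001, -0.0, 0.001, -0.0], 'tau': [-0.002, -44.236, -17.802, -0.0, 0.008, -0.0], 'tcp_pos': [0.272, -0.562, 0.247], 'tool_rot': [0.975, 0.223, -0.0, -0.001], 'force': [-0.342, -0.481, 0.558], 'ft_torque': [-0.002, 0.016, -0.006], 'gripper_force': 0.0, 'finger_gap': 1.001}
scene [[374.5, 0.0, 318.2], [0.0, 374.5, 192.8], [0.0, 0.0, 1.0]] [[-0.045, 0.789, -0.612, 1.233], [0.999, 0.035, -0.028, -0.016], [-0.001, -0.613, -0.79, 0.983], [0.0, 0.0, 0.0, 1.0]] 0.995953125
top [[440.2, 0.0, 313.8], [0.0, 440.2, 196.3], [0.0, 0.0, 1.0]] [[-0.003, -0.998, 0.063, 0.482], [-1.0, 0.004, 0.024, -0.077], [-0.024, -0.063, -0.998, 1.573], [0.0, 0.0, 0.0, 1.0]] 0.99592578125
```

View pics/scene0.png

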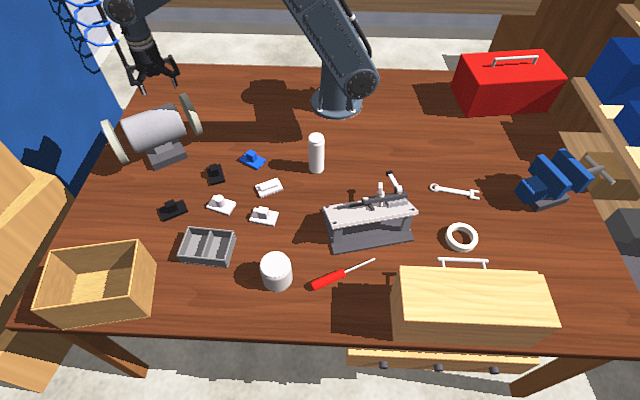

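View pics/top0.png

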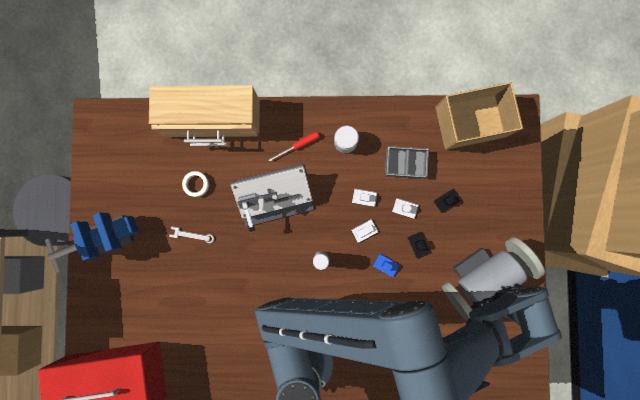

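Scene: fixture at about (370,220), with white castings at (220,204), (264,215) and (268,187). In the top view the fixture is at (272,195), the castings at (365,198), (406,208) and (365,231, low rib), black ones at (447,200) and (419,244), and a blue one at (386,265). Next I take close crops to tell the rectangular upright from the round one.

```bash
python3 - <<'E'
import cv2,numpy as np
a=cv2.imread("pics/scene0.png");t=cv2.imread("pics/top0.png")
r=lambda i,x,y,w,h:cv2.resize(i[y:y+h,x:x+w],(400,300),interpolation=cv2.INTER_CUBIC)
cv2.imwrite("pics/c1.png",np.vstack([np.hstack([r(a,190,165,100,75),r(t,340,178,80,60)]),np.hstack([r(a,315,165,108,81),r(t,222,158,100,75)])]))
for n,pts in(("scene",[(220,200),(264,211),(268,187)]),("top",[(365,197),(406,208),(365,231)])):
    d=np.load(f"pics/{n}0.npz");
    for u,v in pts:
        z=d["range_z"][v,u];p=d["pose"]@np.r_[np.linalg.inv(d["mtx"])@[u,v,1]*z,1];print(n,u,v,p[:3].round(3))
E
```

```text
scene 220 200 [ 0.551 -0.354  0.047]
scene 264 211 [ 0.586 -0.212  0.047]
scene 268 187 [ 0.473 -0.216  0.022]
top 365 197 [ 0.575 -0.217  0.054]
top 406 208 [ 0.537 -0.357  0.053]
top 365 231 [ 0.458 -0.218  0.026]
```

View pics/c1.png

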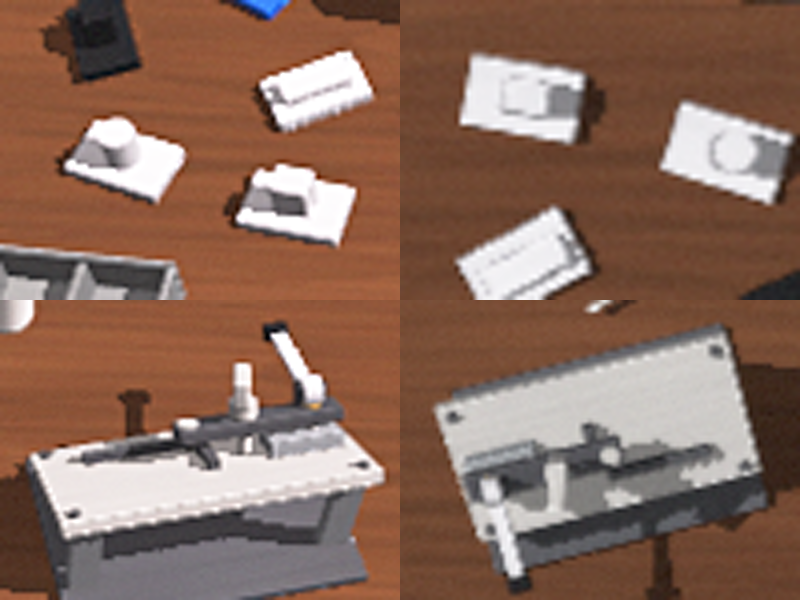

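The rectangular-upright casting is the lower right one in the scene view (264,211), which is (365,197) in the top view. The round one is at (220,204) / (406,208). Blue, black and low-rib ones are excluded. Next: measure the casting and the deck in both views.

```bash
cat > h.py <<'E'
import numpy as np,cv2
from scipy.spatial.transform import Rotation as R
def cloud(d):
    v,u=np.mgrid[:400,:640]; z=d["range_z"]
    p=(np.linalg.inv(d["mtx"])@np.stack([u.ravel(),v.ravel(),np.ones(u.size)]))*z.ravel()
    return (d["pose"][:3,:3]@p+d["pose"][:3,3:]).T.reshape(400,640,3)
def ray(d,u,v,h):
    r=d["pose"][:3,:3]@np.linalg.inv(d["mtx"])@[u,v,1]; o=d["pose"][:3,3]
    return o+r*(h-o[2])/r[2]
def plane(p,th=.003):
    w=np.ones(len(p),bool)
    for _ in range(8):
        c=p[w].mean(0); n=np.linalg.svd(p[w]-c,full_matrices=False)[2][2]; n*=np.sign(n[2]); w=abs((p-c)@n)<th
    return c,n,w
E
python3 - <<'E'
from h import *
for n in("scene","top"):
    d=dict(np.load(f"pics/{n}0.npz"));P=cloud(d);I=d["image"].astype(int);sat=I.max(2)-I.min(2);br=I.min(2)
    # table near
    m=(abs(P[...,0]-.55)<.2)&(abs(P[...,1]+.1)<.25)&(sat>40)&(abs(P[...,2])<.02)
    c,nn,w=plane(P[m],.01);print(n,"table",c.round(4),nn.round(4))
    zt=c[2]
    def tz(p): return zt-((p-c)[...,:2]@nn[:2])/nn[2]
    H=P[...,2]-tz(P)
    m=(np.hypot(P[...,0]-.58,P[...,1]+.215)<.07)&(sat<40)
    for lo,hi,l in((.006,.02,"base"),(.038,.06,"top")):
        k=m&(H>lo)&(H<hi);q=P[k];rc=cv2.minAreaRect((q[:,:2]*1000).astype(np.float32));print(l,k.sum(),np.round(rc[0],1),np.round(rc[1],1),round(rc[2],1),"h",np.median(H[k]).round(4))
    # deck
    m=(abs(P[...,0]-.57)<.15)&(abs(P[...,1]-.06)<.17)&(sat<40)&(br>(150))&(H>.05)
    c2,n2,w=plane(P[m]);q=P[m][w]
    for _ in range(3): c2,n2,w=plane(q,.002)
    al=abs((P-c2)@n2)<.004
    k=al&(abs(P[...,0]-.57)<.15)&(abs(P[...,1]-.06)<.17)&(sat<40)
    k=cv2.morphologyEx(k.astype(np.uint8),cv2.MORPH_OPEN,np.ones((3,3)))>0
    q=P[k]
    yaw=np.arctan2(-n2[1],-n2[0]);print("deck",k.sum(),c2.round(4),n2.round(4),"tilt",np.degrees(np.arccos(n2[2])).round(2),"yaw",np.degrees(yaw).round(2),"htab",H[k].min().round(3),H[k].max().round(3))
    ex=np.array([1,0,0.])-n2*n2[0];ex/=np.linalg.norm(ex);ey=np.cross(n2,ex)
    ab=np.stack([(q-c2)@ex,(q-c2)@ey],1)*1000
    rc=cv2.minAreaRect(ab.astype(np.float32));print(rc)
    ct=c2+ex*rc[0][0]/1000+ey*rc[0][1]/1000;b=cv2.boxPoints(rc)/1000
    print("centre",ct.round(4),"corners",[(c2+ex*x+ey*y).round(3).tolist() for x,y in b])
E
```

```text
scene table [ 0.5589 -0.1137  0.0007] [7.0e-04 1.2e-03 1.0e+00]
base 267 [ 579.7 -217. ] [80.3 53. ] 79.9 h 0.0118
top 75 [ 578.5 -217.1] [30.5 27.2] 81.5 h 0.0442
deck 681 [0.6261 0.1027 0.1078] [-0.3467 -0.1213  0.9301] tilt 21.55 yaw 19.28 htab 0.076 0.123
((-24.222064971923828, -0.3717803955078125), (104.66307067871094, 246.60098266601562), 16.70578384399414)
centre [0.6034 0.1034 0.0994] corners [[0.523, 0.209, 0.083], [0.59, -0.028, 0.077], [0.684, -0.003, 0.116], [0.617, 0.235, 0.122]]
top table [ 0.5353 -0.1185 -0.0008] [-0.e+00 -1.e-04  1.e+00]
base 248 [ 574.8 -225.1] [98.3 50.2] 79.4 h 0.012
top 58 [ 576.5 -216.4] [28.6 23.7] 77.9 h 0.0446Traceback (most recent call last):
  File "<stdin>", line 21, in <module>
    return umr_minimum(a, axis, None, out, keepdims, initial, where)
ValueError: zero-size array to reduction operation minimum which has no identity
```

```bash
python3 - <<'E'
from h import *
rng=np.random.default_rng(0)
for n in("scene","top"):
    d=dict(np.load(f"pics/{n}0.npz"));P=cloud(d);I=d["image"].astype(int);sat=I.max(2)-I.min(2)
    reg=(abs(P[...,0]-.57)<.14)&(abs(P[...,1]-.08)<.17)&(sat<40)&(P[...,2]>.02)
    p=P[reg];best=(0,)
    for _ in range(3000):
        a=p[rng.choice(len(p),3,False)];N=np.cross(a[1]-a[0],a[2]-a[0]);l=np.linalg.norm(N)
        if l<1e-4: continue
        N/=l;N*=np.sign(N[2])
        if not(.82<N[2]<.91): continue
        s=(abs((p-a[0])@N)<.002).sum()
        if s>best[0]:best=(s,a[0],N)
    if best[0]==0: print(n,"none",len(p));continue
    w=abs((p-best[1])@best[2])<.003
    c2,n2,_=plane(p[w],.002)
    k=(reg&(abs((P-c2)@n2)<.0035)).astype(np.uint8)
    k=cv2.morphologyEx(k,cv2.MORPH_OPEN,np.ones((2,2)));nl,lab,st,_=cv2.connectedComponentsWithStats(k)
    big=[i for i in range(1,nl) if st[i,4]>40];k=np.isin(lab,big);q=P[k]
    yaw=np.arctan2(-n2[1],-n2[0]);print(n,len(p),"deck",k.sum(),n2.round(4),"tilt",np.degrees(np.arccos(n2[2])).round(2),"yaw",np.degrees(yaw).round(2))
    ey=np.cross([0,0,1],-n2*[1,1,0]);ey/=np.linalg.norm(ey);ex=np.cross(ey,n2)
    ab=np.stack([(q-c2)@ex,(q-c2)@ey],1)*1000
    rc=cv2.minAreaRect(ab.astype(np.float32));print(np.round(rc[0],1),np.round(rc[1],1),rc[2])
    ct=c2+ex*rc[0][0]/1000+ey*rc[0][1]/1000
    print("centre",ct.round(4),"corners",[(c2+ex*x+ey*y).round(3).tolist() for x,y in cv2.boxPoints(rc)/1000])
E
```

```text
scene 2535 deck 1253 [-0.4806 -0.1188  0.8689] tilt 29.67 yaw 13.88
[446.5 -45.3] [ 260.4 1036.6] 81.690673828125
centre [0.9994 0.1356 0.3196] corners [[0.564, -0.028, 0.056], [1.465, 0.041, 0.564], [1.435, 0.299, 0.583], [0.534, 0.23, 0.075]]
top 3292 deck 919 [-0.4834 -0.1274  0.8661] tilt 29.99 yaw 14.77
[255.3  -2.7] [231.4 712.6] 88.02787780761719
centre [0.8122 0.1422 0.2185] corners [[0.537, -0.037, 0.038], [1.14, 0.096, 0.395], [1.087, 0.322, 0.398], [0.485, 0.188, 0.042]]
```

```bash
python3 - <<'E'
from h import *
N0={"scene":([-0.4806,-0.1188,0.8689]),"top":([-0.4834,-0.1274,0.8661])}
for n in("scene","top"):
    d=dict(np.load(f"pics/{n}0.npz"));P=cloud(d);I=d["image"].astype(int);sat=I.max(2)-I.min(2)
    reg=(abs(P[...,0]-.57)<.14)&(abs(P[...,1]-.08)<.17)&(sat<40)&(P[...,2]>.02)
    p=P[reg];n2=np.array(N0[n]);h=p@n2
    hist,e=np.histogram(h,np.arange(h.min(),h.max(),.001));off=e[hist.argmax()]+.0005
    c2,n2,_=plane(p[abs(h-off)<.004],.002)
    k=reg&(abs((P-c2)@n2)<.0035)
    k=k&(cv2.filter2D(k.astype(np.float32),-1,np.ones((3,3)))>=5)
    q=P[k]
    ey=np.cross([0,0,1],-n2*[1,1,0]);ey/=np.linalg.norm(ey);ex=np.cross(ey,n2)
    ab=np.stack([(q-c2)@ex,(q-c2)@ey],1)*1000
    rc=cv2.minAreaRect(ab.astype(np.float32));print(n,k.sum(),n2.round(4),np.degrees(np.arctan2(-n2[1],-n2[0])).round(2),np.round(rc[1],1),rc[2])
    ct=c2+ex*rc[0][0]/1000+ey*rc[0][1]/1000
    bx=cv2.boxPoints(rc)/1000
    print("centre",ct.round(4),"corners",[(c2+ex*x+ey*y).round(3).tolist() for x,y in bx])
    e1=(bx[1]-bx[0]);e2=bx[2]-bx[1]
    l=e1 if np.linalg.norm(e1)>np.linalg.norm(e2) else e2
    Y=ex*l[0]+ey*l[1];Y/=np.linalg.norm(Y);Y*=np.sign(Y[1]);X=np.cross(Y,n2);print("Y",Y.round(4),"X",X.round(4),"yaw",np.degrees(np.arctan2(X[1],X[0])).round(2),"nest",(ct-.04*Y).round(4))
E
```

```text
scene 1267 [-0.4806 -0.1188  0.8689] 13.88 [248.6 132.6] 89.74202728271484
centre [0.5921 0.1017 0.0897] corners [[0.565, -0.033, 0.057], [0.677, -0.006, 0.122], [0.619, 0.236, 0.123], [0.507, 0.209, 0.057]]
Y [-0.2361  0.9717  0.0022] X [0.8445 0.2041 0.4951] yaw 13.59 nest [0.6015 0.0628 0.0896]
top 1332 [-0.4828 -0.1265  0.8665] 14.68 [249.2 132.4] 89.05792236328125
centre [0.5882 0.103  0.0877] corners [[0.562, -0.031, 0.054], [0.674, -0.004, 0.12], [0.614, 0.237, 0.122], [0.503, 0.21, 0.056]]
Y [-0.2396  0.9708  0.0082] X [0.8423 0.2037 0.4991] yaw 13.59 nest [0.5978 0.0642 0.0873]
```

```bash
cat >> h.py <<'E'
ps=np.radians(13.7);NO=np.array([.5997,.0635,.0885])
NX=np.array([np.cos(ps)*np.cos(np.pi/6),np.sin(ps)*np.cos(np.pi/6),.5]);NY=np.array([-np.sin(ps),np.cos(ps),0]);NZ=np.cross(NX,NY)
NR=np.stack([NX,NY,NZ],1)
def nest(x,y,z): return NO+NR@np.array([x,y,z])/1000
def tonest(p): return (NR.T@(np.asarray(p)-NO)*1000).round(1)
def proj(d,p):
    c=d["pose"][:3,:3].T@(np.asarray(p)-d["pose"][:3,3]);return (d["mtx"]@c)[:2]/c[2]
def trot(y,z): y=np.array(y,float);z=np.array(z,float);return np.stack([np.cross(y,z),y,z],1)
def go(s,pos,Rt):
    "remaining dp in 30 mm units, rotvec deg; picks the half turn that is nearer"
    R0=R.from_quat(s["tool_rot"]); best=min((( R.from_matrix(Rt@f)*R0.inv()).as_rotvec(degrees=True) for f in(np.eye(3),np.diag([-1,-1,1]))),key=np.linalg.norm)
    print("dp",((pos-s["tcp_pos"])/.03).round(2).tolist(),"ang",best.round(2).tolist(), "rows>=",np.ceil(max(abs(pos-s["tcp_pos"]).max()/.03,np.linalg.norm(best)/8.59)))
def tri(A,B,a,b):
    rs=[(d["pose"][:3,3],d["pose"][:3,:3]@np.linalg.inv(d["mtx"])@[*p,1]) for d,p in((A,a),(B,b))]
    M=np.stack([rs[0][1],-rs[1][1]],1);t=np.linalg.lstsq(M,rs[1][0]-rs[0][0],rcond=None)[0]
    p=[rs[i][0]+rs[i][1]*t[i] for i in(0,1)];return (p[0]+p[1])/2,np.linalg.norm(p[0]-p[1])
E
python3 - <<'E'
from h import *
from station import sense
D={n:dict(np.load(f"pics/{n}0.npz")) for n in("scene","top")};px={}
for n,(u,v) in(("scene",(388,173)),("top",(251,227))):
    d=D[n];g=d["image"].max(2);w=g[v-7:v+8,u-7:u+8];m=(w<60).astype(np.uint8)
    nl,lab,st,ce=cv2.connectedComponentsWithStats(m)
    for i in range(1,nl):
        vv,uu=np.where(lab==i);P=cloud(d)[v-7:v+8,u-7:u+8][lab==i]
        print(n,st[i,4],(ce[i]+[u-7,v-7]).round(1),np.median(P,0).round(3),tonest(np.median(P,0)))
    print([ (q,proj(d,nest(-80*np.cos(.17+q),130,45+80*np.sin(.17+q))).round(1)) for q in(0,.15,.3)])
    px[n]=[(ce[i]+[u-7,v-7]) for i in np.argsort(-st[:,4]) if i>0][0]
p,e=tri(D["scene"],D["top"],px["scene"],px["top"]);k=tonest(p);print("knob",p.round(4),"gap",e.round(4),k,"q",np.arctan2(k[2]-45,-k[0])-.17,"r",np.hypot(k[0],k[2]-45))
E
```

```text
scene 16 [388.  172.8] [0.473 0.162 0.116] [-72.4 125.4  73.7]
[(0, array([388.6, 176. ])), (0.15, array([388.9, 172.8])), (0.3, array([389.3, 169.9]))]
top 1 [253. 225.] [ 0.48   0.179 -0.001] [-122.2  140.8  -33.2]
top 1 [248. 226.] [ 0.476  0.197 -0.002] [-121.7  159.1  -33.9]
top 18 [251.6 228.7] [0.467 0.163 0.116] [-77.7 128.5  76.7]
[(0, array([251.8, 226.7])), (0.15, array([251.5, 227.7])), (0.3, array([251. , 228.2]))]
knob [0.4676 0.165  0.1076] gap 0.0019 [-80.8 129.9  68.7] q 0.11531422584658482 r 84.20409728748358
```

```bash
python3 - <<'E'
from h import *
from station import sense
s=sense();T=trot(NY,-NZ)
go(s,nest(-76.5,130,130),T)
print("down",((nest(-76.5,130,66.5)-nest(-76.5,130,130))/.03).round(2))
E
```

```text
dp [5.64, 24.02, -2.82] ang [10.05, -28.3, -11.88] rows>= 25.0
down [ 1.03  0.25 -1.83]
```

```bash
python3 -m crank '[{"dp":[0.4,1,0.1],"angular":[0.5,-1.4,-0.6]},{"dp":[0.4,1,0.1],"angular":[0.5,-1.4,-0.6]},{"dp":[0.4,1,0.1],"angular":[0.5,-1.4,-0.6]},{"dp":[0.4,1,0.1],"angular":[0.5,-1.4,-0.6]},{"dp":[0.4,1,0.1],"angular":[0.5,-1.4,-0.6]},{"dp":[0.4,1,0],"angular":[0.5,-1.4,-0.6]},{"dp":[0.4,1,0],"angular":[0.5,-1.4,-0.6]},{"dp":[0.4,1,0],"angular":[0.5,-1.4,-0.6]},{"dp":[0.4,1,0],"angular":[0.5,-1.4,-0.6]},{"dp":[0.4,1,0],"angular":[0.5,-1.4,-0.6]},{"dp":[0.4,1,0],"angular":[0.5,-1.4,-0.6]},{"dp":[0.4,1,0],"angular":[0.5,-1.4,-0.6]},{"dp":[0.4,1,0],"angular":[0.5,-1.4,-0.6]},{"dp":[0.4,1,0],"angular":[0.5,-1.4,-0.6]},{"dp":[0,1,0],"angular":[0.5,-1.4,-0.6]},{"dp":[0,1,0],"angular":[0.5,-1.4,-0.6]},{"dp":[0,1,0],"angular":[0.5,-1.4,-0.6]},{"dp":[0,1,0],"angular":[0.5,-1.4,-0.6]},{"dp":[0,1,0],"angular":[0.5,-1.4,-0.6]},{"dp":[0,1,0],"angular":[0.5,-1.4,-0.6]}]' 0.35 30
python3 - <<'E'
from h import *
from station import sense
s=sense();print(np.round(s["q"],2));go(s,nest(-76.5,130,130),trot(NY,-NZ))
E
```

```text
t: 2.1
tcp_pos: [0.4399, 0.0385, 0.2633]
tool_rot: [0.96, 0.114, 0.255, -0.03]
force: [0.1, 1.4, -0.2]
finger_gap: 0.65
gripper_force: 0.0
[-0.35  0.13  2.19  0.66  0.46  0.44]
dp [0.05, 4.01, -3.35] ang [0.06, -0.27, 0.21] rows>= 5.0
```

```bash
python3 -m crank '[{"dp":[0,0.8,-0.6],"angular":[0,0,0]},{"dp":[0,0.8,-0.7],"angular":[0,0,0]},{"dp":[0,0.8,-0.7],"angular":[0,0,0]},{"dp":[0,0.8,-0.7],"angular":[0,0,0]},{"dp":[0.05,0.8,-0.65],"angular":[0,0,0]},{"dp":[0.4,0.1,-0.7],"angular":[0,0,0]},{"dp":[0,0,0],"angular":[0,0,0]}]'
python3 - <<'E'
from h import *
from station import sense,vision
s=sense();print(tonest(s["tcp_pos"]));go(s,nest(-76.5,130,66.5),trot(NY,-NZ))
o=[]
for n,(x,y) in(("scene",(340,120)),("top",(200,180))):
    d=vision.snapshot(n);np.savez(f"pics/{n}1.npz",**d);o.append(cv2.resize(d["image"][y:y+90,x:x+90],(400,400),interpolation=cv2.INTER_CUBIC))
    print(n,proj(d,s["tcp_pos"]).round(1))
cv2.imwrite("pics/k1.png",np.hstack(o))
E
```

```text
t: 2.8
tcp_pos: [0.4508, 0.1366, 0.1753]
tool_rot: [0.958, 0.115, 0.259, -0.037]
force: [0.1, -0.2, -0.6]
finger_gap: 0.653
gripper_force: 0.0
[-66.9 106.3 138.9]
dp [0.72, 0.99, -2.25] ang [-0.67, 0.19, -0.15] rows>= 3.0
scene [381.7 153.2]
top [257.3 234.2]
```

View pics/k1.png

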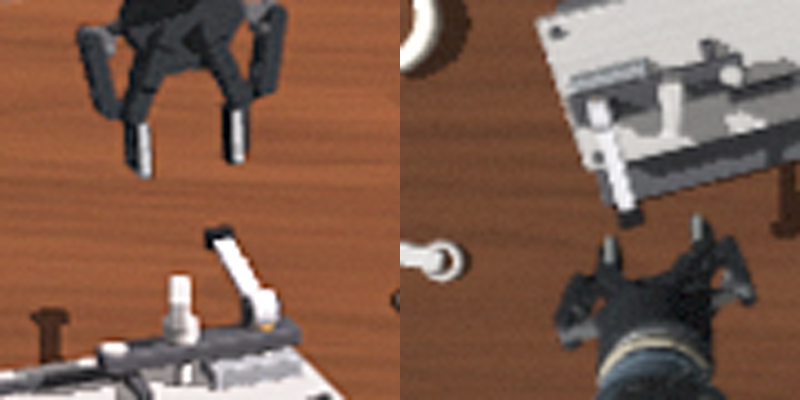

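The gripper is above and a bit right of the knob; the fingers straddle the lever's line, with the knob at about (218,238) in the left half. The offset agrees with the computed one.

```bash
python3 -m crank '[{"dp":[-0.05,0.35,0],"angular":[-0.3,0,0]},{"dp":[-0.1,0.35,0],"angular":[-0.3,0,0]},{"dp":[-0.1,0.15,-0.1],"angular":[0,0,0]},{"dp":[0.1,0.03,-0.3],"angular":[0,0,0]},{"dp":[0.2,0.04,-0.4],"angular":[0,0,0]},{"dp":[0.2,0.03,-0.4],"angular":[0,0,0]},{"dp":[0.2,0.03,-0.4],"angular":[0,0,0]},{"dp":[0.2,0.01,-0.4],"angular":[0,0,0]},{"dp":[0.07,0,-0.25],"angular":[0,0,0]},{"dp":[0,0,0],"angular":[0,0,0]},{"dp":[0,0,0],"angular":[0,0,0]}]'
python3 - <<'E'
from h import *
from station import sense,vision
s=sense();print(tonest(s["tcp_pos"]));go(s,nest(-76.5,130,66.5),trot(NY,-NZ))
o=[]
for n,(x,y) in(("scene",(350,130)),("top",(215,190))):
    d=vision.snapshot(n);o.append(cv2.resize(d["image"][y:y+65,x:x+65],(400,400),interpolation=cv2.INTER_CUBIC))
cv2.imwrite("pics/k2.png",np.hstack(o))
E
```

```text
t: 4.0
tcp_pos: [0.4718, 0.1658, 0.1104]
tool_rot: [0.958, 0.117, 0.26, -0.032]
force: [-0.3, 0.1, -0.2]
finger_gap: 0.65
gripper_force: 0.0
[-75.7 129.6  69. ]
dp [0.01, 0.02, -0.09] ang [-0.07, 0.32, -0.19] rows>= 1.0
```

View pics/k2.png

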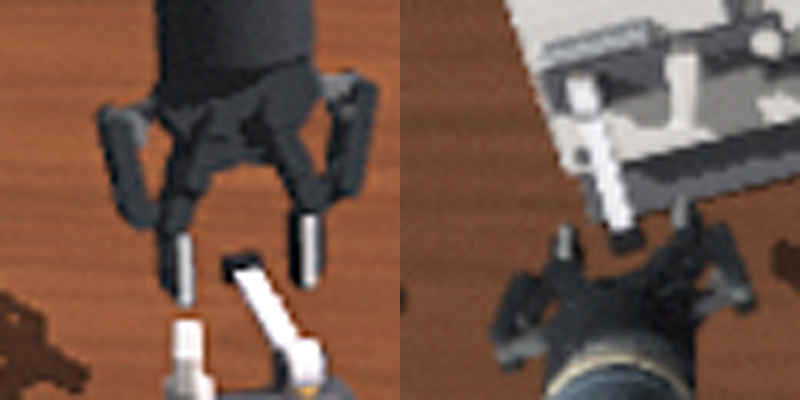

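The knob (240,268 in the left half) is centred between the pads. Close.

```bash
python3 -m crank '[{"dp":[0,0,0],"angular":[0,0,0]},{"dp":[0,0,0],"angular":[0,0,0]},{"dp":[0,0,0],"angular":[0,0,0]},{"dp":[0,0,0],"angular":[0,0,0]},{"dp":[0,0,0],"angular":[0,0,0]}]' 1 30
python3 - <<'E'
from h import *
from station import sense
s=sense();print(tonest(s["tcp_pos"]),s["finger_gap"]*85)
g=lambda a:nest(-80*np.cos(a),0,80*np.sin(a))
A=np.linspace(.17+.12,.17+2.34,19)
for a,b in zip(A,A[1:]):print(((g(b)-g(a))/.03).round(2).tolist())
E
```

```text
t: 4.6
tcp_pos: [0.4716, 0.1668, 0.1103]
tool_rot: [0.958, 0.118, 0.26, -0.032]
force: [-1.7, 4.6, 1.0]
finger_gap: 0.203
gripper_force: 31.6
[-75.7 130.7  68.9] 17.261693881524923
[-0.05, -0.01, 0.32]
[-0.02, -0.0, 0.33]
[0.02, 0.01, 0.33]
[0.06, 0.02, 0.32]
[0.1, 0.02, 0.31]
[0.14, 0.03, 0.3]
[0.17, 0.04, 0.28]
[0.2, 0.05, 0.25]
[0.23, 0.06, 0.23]
[0.26, 0.06, 0.19]
[0.28, 0.07, 0.16]
[0.3, 0.07, 0.12]
[0.31, 0.08, 0.09]
[0.32, 0.08, 0.05]
[0.32, 0.08, 0.01]
[0.32, 0.08, -0.04]
[0.31, 0.08, -0.08]
[0.3, 0.07, -0.11]
```

```bash
python3 -m crank '[{"dp":[-0.05,-0.01,0.32],"angular":[0,0,0]},{"dp":[-0.02,0,0.33],"angular":[0,0,0]},{"dp":[0.02,0.01,0.33],"angular":[0,0,0]},{"dp":[0.06,0.02,0.32],"angular":[0,0,0]},{"dp":[0.1,0.02,0.31],"angular":[0,0,0]},{"dp":[0.14,0.03,0.3],"angular":[0,0,0]},{"dp":[0.17,0.04,0.28],"angular":[0,0,0]},{"dp":[0.2,0.05,0.25],"angular":[0,0,0]},{"dp":[0.23,0.06,0.23],"angular":[0,0,0]}]'
python3 -m crank '[{"dp":[0.26,0.06,0.19],"angular":[0,0,0]},{"dp":[0.28,0.07,0.16],"angular":[0,0,0]},{"dp":[0.3,0.07,0.12],"angular":[0,0,0]},{"dp":[0.31,0.08,0.09],"angular":[0,0,0]},{"dp":[0.32,0.08,0.05],"angular":[0,0,0]},{"dp":[0.32,0.08,0.01],"angular":[0,0,0]},{"dp":[0.32,0.08,-0.04],"angular":[0,0,0]},{"dp":[0.31,0.08,-0.08],"angular":[0,0,0]},{"dp":[0.3,0.07,-0.11],"angular":[0,0,0]},{"dp":[0,0,0],"angular":[0,0,0]}]'
python3 -c "
from h import *
from station import sense
s=sense();print(tonest(s['tcp_pos']),np.round(s['q'],2));go(s,nest(62.6,130,93),trot(NY,-NZ))"
```

```text
t: 5.5
tcp_pos: [0.4826, 0.1702, 0.1717]
tool_rot: [0.959, 0.117, 0.256, -0.033]
force: [-10.0, -11.8, 1.2]
finger_gap: 0.207
gripper_force: 30.6
t: 6.5
tcp_pos: [0.573, 0.1925, 0.1893]
tool_rot: [0.956, 0.117, 0.267, -0.035]
force: [2.0, -1.4, 13.1]
finger_gap: 0.205
gripper_force: 29.0
[ 54.4 131.6  84.9] [0.1  0.48 1.93 0.39 0.21 1.07]
dp [0.11, -0.03, 0.37] ang [-0.53, 1.1, -0.37] rows>= 1.0
```

```bash
cat >> h.py <<'E'
def leverq(tag):
    from station import vision
    for n in("scene","top"):
        d=vision.snapshot(n);np.savez(f"pics/{n}{tag}.npz",**d)
        P=cloud(d);I=d["image"].astype(int);q=(P-NO)@NR*1000
        for l,m in(("arm",I.min(2)>110),):
            k=m&(abs(q[...,1]-130)<12)&(np.hypot(q[...,0],q[...,2]-45)<95)&(np.hypot(q[...,0],q[...,2]-45)>25)&(q[...,2]>48)
            a=np.arctan2(q[k][:,2]-45,-q[k][:,0])-.17
            print(n,l,k.sum(),"q pct",np.percentile(a,[10,50,90]).round(2) if k.any() else "", "rmax",np.hypot(q[k][:,0],q[k][:,2]-45).max().round() if k.any() else "")
E
python3 -c "
from h import *
leverq('2')"
```

```text
scene arm 13 q pct [2.27 2.4  2.54] rmax 90.0
top arm 9 q pct [2.27 2.33 2.54] rmax 84.0
```

```bash
python3 -m crank '[{"dp":[0.15,0.03,-0.06],"angular":[0,0,0]},{"dp":[0.15,0.03,-0.06],"angular":[0,0,0]},{"dp":[0,0,0],"angular":[0,0,0]}]'
python3 -c "
from h import *
from station import sense
s=sense();print(tonest(s['tcp_pos']),NR.T@s['force'])"
```

```text
t: 6.9
tcp_pos: [0.5813, 0.1945, 0.1853]
tool_rot: [0.956, 0.118, 0.266, -0.035]
force: [3.5, 1.7, 10.4]
finger_gap: 0.202
gripper_force: 29.0
[ 59.8 131.6  77.3] [8.53506694 0.80302802 7.10316681]
```

```bash
python3 - <<'E'
from h import *
leverq('3')
o=[]
for n,(x,y) in(("scene",(350,150)),("top",(215,160))):
    d=dict(np.load(f"pics/{n}3.npz"));o.append(cv2.resize(d["image"][y:y+70,x:x+70],(400,400),interpolation=cv2.INTER_CUBIC))
    print(n,[proj(d,nest(-80*np.cos(.17+q),130,45+80*np.sin(.17+q))).round(1).tolist() for q in(2.1,2.3)],proj(d,nest(0,130,45)))
cv2.imwrite("pics/k3.png",np.hstack(o))
E
```

```text
scene arm 32 q pct [2.35 2.48 2.65] rmax 88.0
top arm 8 q pct [2.4  2.53 2.7 ] rmax 82.0
scene [[404.4, 175.1], [406.0, 180.4]] [397.94127052 189.14029762]
top [[239.6, 199.2], [238.8, 194.5]] [245.18327543 204.61317854]
```

View pics/k3.png

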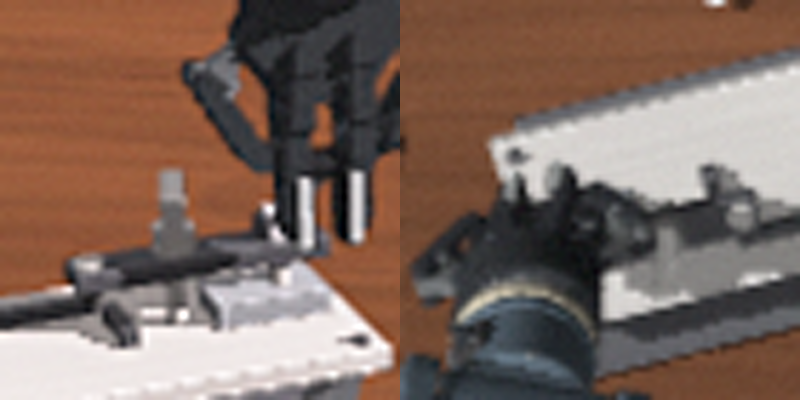

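The pads are at about (330,210), around the lever's end, but the arm itself is hidden. Release, back off along the tool axis, then measure the lever.

```bash
python3 -m crank '[{"dp":[0,0,0],"angular":[0,0,0]},{"dp":[0,0,0],"angular":[0,0,0]},{"dp":[0,0,0],"angular":[0,0,0]},{"dp":[-0.2,-0.05,0.35],"angular":[0,0,0]},{"dp":[-0.3,-0.07,0.52],"angular":[0,0,0]},{"dp":[-0.3,-0.07,0.52],"angular":[0,0,0]},{"dp":[-0.3,-0.07,0.52],"angular":[0,0,0]},{"dp":[-0.3,-0.3,0.52],"angular":[0,0,0]},{"dp":[-0.3,-0.5,0.4],"angular":[0,0,0]},{"dp":[-0.3,-0.7,0.2],"angular":[0,0,0]},{"dp":[-0.3,-0.7,0.2],"angular":[0,0,0]}]' 0.6
python3 - <<'E'
from h import *
leverq('4')
for n in("scene","top"):
    d=dict(np.load(f"pics/{n}4.npz"));P=cloud(d);q=(P-NO)@NR*1000;g=d["image"].max(2)
    k=(g<60)&(abs(q[...,1]-130)<14)&(q[...,2]>55)&(q[...,2]<140)&(q[...,0]>20)&(q[...,0]<95)
    print(n,k.sum(),np.median(q[k],0).round(1) if k.any() else"")
E
```

```text
t: 8.1
tcp_pos: [0.5059, 0.1202, 0.2784]
tool_rot: [0.958, 0.119, 0.259, -0.036]
force: [0.2, -0.2, -0.3]
finger_gap: 0.401
gripper_force: 0.0
scene arm 0 q pct  rmax 
top arm 20 q pct [2.06 2.09 2.14] rmax 84.0
scene 34 [ 63.4 127.2 100.3]
top 19 [ 58.3 130.3 105.6]
```

The lever reads about 2.2, just short of its stop, because the pads slipped at the end. I'll push the knob down with the closed fingertips.

```bash
python3 -c "
from h import *
from station import sense
s=sense();print(tonest(s['tcp_pos']));go(s,nest(60,129,140),trot(NY,-NZ));print(-NZ/3)"
```

```text
[ 27.4  76.2 203.5]
dp [1.53, 2.18, -1.29] ang [-0.51, 0.23, -0.3] rows>= 3.0
[ 0.16192485  0.03947302 -0.28867513]
```

```bash
python3 -m crank '[{"dp":[0.2,0.4,0],"angular":[-0.2,0,0]},{"dp":[0.25,0.4,-0.1],"angular":[-0.2,0,0]},{"dp":[0.25,0.4,-0.2],"angular":[0,0,0]},{"dp":[0.3,0.4,-0.3],"angular":[0,0,0]},{"dp":[0.3,0.4,-0.35],"angular":[0,0,0]},{"dp":[0.23,0.18,-0.34],"angular":[0,0,0]},{"dp":[0.16,0.04,-0.29],"angular":[0,0,0]},{"dp":[0.1,0.02,-0.17],"angular":[0,0,0]},{"dp":[0,0,0],"angular":[0,0,0]}]' 1
python3 -c "
from h import *
from station import sense
s=sense();print(tonest(s['tcp_pos']),NR.T@s['force']);go(s,nest(60,129,118),trot(NY,-NZ))"
```

```text
t: 9.1
tcp_pos: [0.5615, 0.1877, 0.2249]
tool_rot: [0.958, 0.119, 0.259, -0.033]
force: [-0.7, 0.7, -0.2]
finger_gap: 0.0
gripper_force: 0.0
[ 61.6 129.7 122. ] [-0.56143757  0.83072027  0.11496342]
dp [0.03, -0.02, -0.14] ang [-0.12, 0.25, -0.45] rows>= 1.0
```

```bash
python3 -m crank '[{"dp":[0.08,0.02,-0.14],"angular":[0,0,0]},{"dp":[0.05,0.01,-0.09],"angular":[0,0,0]},{"dp":[0,0,0],"angular":[0,0,0]}]'
python3 -m crank '[{"dp":[0.05,0.01,-0.09],"angular":[0,0,0]},{"dp":[0.03,0.01,-0.06],"angular":[0,0,0]},{"dp":[0,0,0],"angular":[0,0,0]}]'
python3 -c "
from h import *
from station import sense
s=sense();print(tonest(s['tcp_pos']),NR.T@s['force'])"
```

```text
t: 9.4
tcp_pos: [0.5646, 0.1885, 0.2227]
tool_rot: [0.957, 0.119, 0.262, -0.033]
force: [-16.2, -4.2, 29.7]
finger_gap: -0.006
gripper_force: 16.8
t: 9.7
tcp_pos: [0.5655, 0.1888, 0.222]
tool_rot: [0.957, 0.119, 0.264, -0.032]
force: [-35.7, -11.5, 59.2]
finger_gap: 0.0
gripper_force: 34.9
[ 63.7 129.9 117.4] [-2.78762797 -2.70843716 69.99715703]
```

The hard stop was reached (TCP z 117–119, matching the expected 120). Back off and go to the casting.

```bash
python3 -m crank '[{"dp":[-0.15,-0.04,0.28],"angular":[0,0,0]},{"dp":[-0.3,-0.07,0.52],"angular":[0,0,0]},{"dp":[-0.2,-0.1,0.6],"angular":[0,0,0]},{"dp":[0,-0.3,0.5],"angular":[0,0,0]}]' 0.3
python3 -c "
from h import *
from station import sense
leverq('5')
s=sense();b=np.radians(-10);go(s,np.array([.578,-.217,.12]),trot([np.cos(b),np.sin(b),0],[0,0,-1]));print(np.round(s['q'],2))"
```

```text
t: 10.1
tcp_pos: [0.5459, 0.1737, 0.2712]
tool_rot: [0.958, 0.119, 0.258, -0.033]
force: [-0.0, 0.2, 0.3]
finger_gap: 0.68
gripper_force: 0.0
scene arm 1 q pct [2.24 2.24 2.24] rmax 27.0
top arm 28 q pct [2.11 2.2  2.25] rmax 86.0
dp [0.99, -13.0, -5.1] ang [-23.57, 21.93, 64.29] rows>= 14.0
[0.07 0.29 1.91 0.22 0.42 1.21]
```

```bash
python3 -m crank '[{"dp":[0.05,-0.7,0],"angular":[-1.31,1.22,3.57]},{"dp":[0.05,-0.7,0],"angular":[-1.31,1.22,3.57]},{"dp":[0.05,-0.7,0],"angular":[-1.31,1.22,3.57]},{"dp":[0.05,-0.7,0],"angular":[-1.31,1.22,3.57]},{"dp":[0.05,-0.7,0],"angular":[-1.31,1.22,3.57]},{"dp":[0.05,-0.7,0],"angular":[-1.31,1.22,3.57]},{"dp":[0.05,-0.7,0],"angular":[-1.31,1.22,3.57]},{"dp":[0.05,-0.7,-0.4],"angular":[-1.31,1.22,3.57]},{"dp":[0.06,-0.7,-0.4],"angular":[-1.31,1.22,3.57]},{"dp":[0.06,-0.7,-0.4],"angular":[-1.31,1.22,3.57]},{"dp":[0.06,-0.7,-0.4],"angular":[-1.31,1.22,3.57]},{"dp":[0.06,-0.7,-0.5],"angular":[-1.31,1.22,3.57]},{"dp":[0.06,-0.7,-0.5],"angular":[-1.31,1.22,3.57]},{"dp":[0.06,-0.7,-0.5],"angular":[-1.31,1.22,3.57]},{"dp":[0.06,-0.7,-0.5],"angular":[-1.31,1.22,3.57]},{"dp":[0.06,-0.7,-0.5],"angular":[-1.31,1.22,3.57]},{"dp":[0.06,-0.7,-0.5],"angular":[-1.31,1.22,3.57]},{"dp":[0.06,-0.7,-0.5],"angular":[-1.31,1.22,3.57]},{"dp":[0,-0.4,0],"angular":[0,0,0]},{"dp":[0,0,0],"angular":[0,0,0]}]'
python3 -c "
from h import *
from station import sense
s=sense();b=np.radians(-10);go(s,np.array([.578,-.217,.033]),trot([np.cos(b),np.sin(b),0],[0,0,-1]));print(np.round(s['q'],2))"
```

```text
t: 12.2
tcp_pos: [0.5773, -0.2172, 0.1167]
tool_rot: [0.767, 0.642, -0.002, 0.0]
force: [-0.4, -1.3, -0.1]
finger_gap: 0.699
gripper_force: 0.0
dp [0.02, 0.01, -2.79] ang [0.19, -0.19, 0.16] rows>= 3.0
[-0.54  0.68  1.56 -0.01  0.9  -0.36]
```

```bash
python3 -m crank '[{"dp":[0.02,0.01,-0.5],"angular":[0.2,-0.2,0.2]},{"dp":[0,0,-0.5],"angular":[0,0,0]},{"dp":[0,0,-0.5],"angular":[0,0,0]},{"dp":[0,0,-0.5],"angular":[0,0,0]},{"dp":[0,0,-0.5],"angular":[0,0,0]},{"dp":[0,0,-0.28],"angular":[0,0,0]},{"dp":[0,0,0],"angular":[0,0,0]}]' 0.5
python3 - <<'E'
from h import *
from station import sense,vision
s=sense();print(s["tcp_pos"],s["force"]);o=[]
for n,(x,y) in(("scene",(225,170)),("top",(330,165))):
    d=vision.snapshot(n);o.append(cv2.resize(d["image"][y:y+70,x:x+70],(400,400),interpolation=cv2.INTER_CUBIC))
cv2.imwrite("pics/b1.png",np.hstack(o))
E
```

```text
t: 12.9
tcp_pos: [0.5773, -0.2151, 0.0325]
tool_rot: [0.765, 0.644, -0.0, -0.001]
force: [0.1, 0.6, -0.2]
finger_gap: 0.503
gripper_force: 0.0
[ 0.57727975 -0.21512015  0.03253793] [ 0.13669161  0.58510193 -0.15639068]
```

View pics/b1.png

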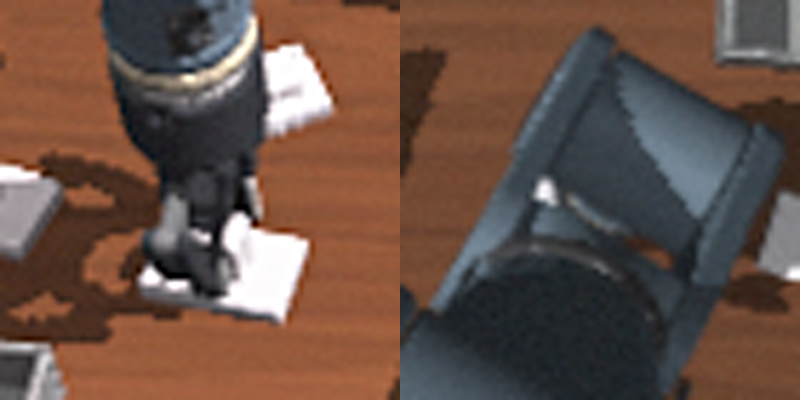

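The fingers straddle the rectangular upright, the front finger at (210,260). Close and lift.

```bash
python3 -m crank '[{"dp":[0,0,0],"angular":[0,0,0]},{"dp":[0,0,0],"angular":[0,0,0]},{"dp":[0,0,0],"angular":[0,0,0]},{"dp":[0,0,0],"angular":[0,0,0]},{"dp":[0,0,0.3],"angular":[0,0,0]},{"dp":[0,0,0.6],"angular":[0,0,0]},{"dp":[0,0,0.8],"angular":[0,0,0]},{"dp":[0,0,0.8],"angular":[0,0,0]},{"dp":[0,0,0.8],"angular":[0,0,0]},{"dp":[0,0,0.8],"angular":[0,0,0]},{"dp":[0,0,0.8],"angular":[0,0,0]},{"dp":[0,0,0],"angular":[0,0,0]}]' 1 60
python3 - <<'E'
from h import *
from station import sense,vision
s=sense();print(s["force"],s["finger_gap"]*85)
R0=R.from_quat(s["tool_rot"]).as_matrix();t=s["tcp_pos"]
for n in("scene","top"):
    d=vision.snapshot(n);np.savez(f"pics/{n}6.npz",**d);P=cloud(d);I=d["image"].astype(int);q=(P-t)@R0*1000
    k=(I.min(2)>110)&(abs(q[...,0])<60)&(abs(q[...,1])<40)&(q[...,2]>14)&(q[...,2]<40)
    if k.sum()>20:
        w=q[k];print(n,k.sum(),"x",np.percentile(w[:,0],[1,99]).round(1),"y",np.percentile(w[:,1],[1,99]).round(1),"z",np.percentile(w[:,2],[5,50,95]).round(1),cv2.minAreaRect(w[:,:2].astype(np.float32)))
go(s,nest(3,-62,33+12),trot(NX,-NZ));go(s,nest(3,-62,80),trot(NX,-NZ))
E
```

```text
t: 14.2
tcp_pos: [0.5798, -0.2166, 0.1848]
tool_rot: [0.765, 0.644, 0.001, 0.004]
force: [0.2, -0.3, -1.2]
finger_gap: 0.27
gripper_force: 59.1
[ 0.19145197 -0.29649993 -1.24989124] 22.965593925014407
scene 265 x [-38.8  39.7] y [-23.3  25.6] z [20.  22.9 28.5] ((0.16266632080078125, -0.013919830322265625), (79.90067291259766, 54.25615310668945), 2.8672025203704834)
top 44 x [-35.9  38.3] y [-28.3  -3.6] z [21.8 26.2 29.9] ((0.3032798767089844, -16.477832794189453), (75.99071502685547, 24.49463653564453), 1.8588957786560059)
dp [0.51, 7.17, -1.86] ang [1.2, -29.75, 22.99] rows>= 8.0
dp [-0.06, 7.03, -0.85] ang [1.2, -29.75, 22.99] rows>= 8.0
```

```bash
python3 -m crank '[{"dp":[0,0.3,0],"angular":[0.1,-2.48,1.92]},{"dp":[0,0.5,0],"angular":[0.1,-2.48,1.92]},{"dp":[0,0.6,0],"angular":[0.1,-2.48,1.92]},{"dp":[0,0.6,0],"angular":[0.1,-2.48,1.92]},{"dp":[0,0.6,0],"angular":[0.1,-2.48,1.92]},{"dp":[0,0.6,0],"angular":[0.1,-2.48,1.92]},{"dp":[0,0.6,0],"angular":[0.1,-2.48,1.92]},{"dp":[0,0.6,0],"angular":[0.1,-2.48,1.92]},{"dp":[0,0.6,0],"angular":[0.1,-2.48,1.92]},{"dp":[0,0.6,0],"angular":[0.1,-2.48,1.92]},{"dp":[0,0.6,-0.2],"angular":[0.1,-2.48,1.92]},{"dp":[0,0.5,-0.4],"angular":[0.1,-2.48,1.92]},{"dp":[0,0.1,0],"angular":[0,0,0]},{"dp":[0,0,0],"angular":[0,0,0]}]'
python3 -c "
from h import *
from station import sense
s=sense();print(tonest(s['tcp_pos']),s['force'],np.round(s['q'],2))
go(s,nest(4,-70,50),trot(NX,-NZ));go(s,nest(4,-70,37),trot(NX,-NZ))"
```

```text
t: 15.7
tcp_pos: [0.5774, -0.013, 0.1637]
tool_rot: [0.599, 0.76, 0.2, 0.153]
force: [0.9, 0.1, -2.1]
finger_gap: 0.268
gripper_force: 59.2
[  3.2 -69.1  85. ] [ 0.88658661  0.12549982 -2.05887379] [-0.35  0.51  1.98  0.91  0.36 -1.41]
dp [0.6, 0.11, -1.0] ang [-0.16, -0.93, 0.13] rows>= 1.0
dp [0.81, 0.17, -1.37] ang [-0.16, -0.93, 0.13] rows>= 2.0
```

```bash
python3 -m crank '[{"dp":[0.15,0.03,-0.25],"angular":[-0.1,-0.4,0]},{"dp":[0.2,0.04,-0.35],"angular":[-0.1,-0.4,0.1]},{"dp":[0.2,0.04,-0.35],"angular":[0,0,0]},{"dp":[0.2,0.04,-0.35],"angular":[0,0,0]},{"dp":[0,0,0],"angular":[0,0,0]}]'
python3 -m crank '[{"dp":[0.035,0.01,-0.06],"angular":[0,0,0]},{"dp":[0.035,0.01,-0.06],"angular":[0,0,0]},{"dp":[0,0,0],"angular":[0,0,0]}]'
python3 -c "
from h import *
from station import sense
s=sense();print(tonest(s['tcp_pos']),NR.T@s['force'])
go(s,nest(4,-70,33),trot(NX,-NZ))"
```

```text
t: 16.2
tcp_pos: [0.602, -0.0098, 0.1254]
tool_rot: [0.597, 0.759, 0.203, 0.161]
force: [-0.2, 0.9, -1.6]
finger_gap: 0.27
gripper_force: 59.1
t: 16.5
tcp_pos: [0.6033, -0.0086, 0.1229]
tool_rot: [0.596, 0.759, 0.203, 0.162]
force: [-0.0, -0.1, -1.3]
finger_gap: 0.268
gripper_force: 59.1
[  5.4 -70.9  36.6] [-0.66538253 -0.04917086 -1.10986104]
dp [0.01, 0.03, -0.13] ang [0.12, 0.15, 0.02] rows>= 1.0
```

```bash
python3 -m crank '[{"dp":[0.02,0,-0.035],"angular":[0,0,0]},{"dp":[0.02,0,-0.035],"angular":[0,0,0]},{"dp":[0,0,0],"angular":[0,0,0]}]'
python3 -m crank '[{"dp":[0.02,0,-0.035],"angular":[0,0,0]},{"dp":[0,0,0],"angular":[0,0,0]}]'
python3 -c "
from h import *
from station import sense
s=sense();print(tonest(s['tcp_pos']),NR.T@s['force'])
go(s,nest(4,-70,33),trot(NX,-NZ))"
```

```text
t: 16.8
tcp_pos: [0.6041, -0.0085, 0.1214]
tool_rot: [0.596, 0.759, 0.204, 0.162]
force: [-3.2, -1.2, 5.0]
finger_gap: 0.268
gripper_force: 60.2
t: 17.0
tcp_pos: [0.6042, -0.0085, 0.1213]
tool_rot: [0.596, 0.759, 0.204, 0.162]
force: [-8.4, -3.0, 14.2]
finger_gap: 0.269
gripper_force: 61.7
[  5.4 -71.1  34.8] [-0.5608383  -0.92360526 16.71240879]
dp [-0.02, 0.03, -0.08] ang [0.13, 0.22, 0.03] rows>= 1.0
```

```bash
python3 -m crank '[{"dp":[-0.02,0,0.035],"angular":[0,0,0]},{"dp":[-0.06,0.24,0],"angular":[0,0,0]},{"dp":[-0.06,0.24,0],"angular":[0,0,0]},{"dp":[-0.06,0.24,0],"angular":[0,0,0]},{"dp":[-0.06,0.24,0],"angular":[0,0,0]},{"dp":[0,0,0],"angular":[0,0,0]}]'
python3 -c "
from h import *
from station import sense
s=sense();print(tonest(s['tcp_pos']),NR.T@s['force'],s['ft_torque'])"
```

```text
t: 17.6
tcp_pos: [0.5991, 0.0184, 0.1225]
tool_rot: [0.597, 0.759, 0.203, 0.165]
force: [-2.5, -6.0, 9.6]
finger_gap: 0.271
gripper_force: 60.8
[  7.2 -43.7  35.1] [ 1.43152212 -5.17945661 10.25397487] [-0.5191811   0.19748223 -0.24568649]
```

```bash
python3 -m crank '[{"dp":[-0.07,0.24,0.01],"angular":[0,0,0]},{"dp":[-0.07,0.24,0],"angular":[0,0,0]},{"dp":[-0.07,0.24,0],"angular":[0,0,0]},{"dp":[-0.07,0.24,0],"angular":[0,0,0]},{"dp":[0,0,0],"angular":[0,0,0]}]'
python3 -c "
from h import *
from station import sense
s=sense();print(tonest(s['tcp_pos']),NR.T@s['force'],s['ft_torque'],s['finger_gap']);go(s,nest(4,0,35),trot(NX,-NZ))"
```

```text
t: 18.1
tcp_pos: [0.5876, 0.0515, 0.1205]
tool_rot: [0.596, 0.76, 0.204, 0.159]
force: [-2.4, 1.6, 5.0]
finger_gap: 0.263
gripper_force: 60.2
[ 3.3 -8.8 35. ] [0.77502255 2.11614252 5.29440147] [0.09775484 0.42608669 0.10282199] 0.26280272360450463
dp [-0.05, 0.29, 0.01] ang [-0.05, 0.02, -0.17] rows>= 1.0
```

```bash
python3 -m crank '[{"dp":[-0.02,0.08,0],"angular":[0,0,0]},{"dp":[-0.02,0.08,0],"angular":[0,0,0]},{"dp":[0,0,0],"angular":[0,0,0]}]'
python3 -m crank '[{"dp":[-0.02,0.08,0],"angular":[0,0,0]},{"dp":[-0.01,0.05,0],"angular":[0,0,0]},{"dp":[0,0,0],"angular":[0,0,0]}]'
python3 -c "
from h import *
from station import sense
s=sense();print(tonest(s['tcp_pos']),NR.T@s['force'],s['ft_torque'],s['finger_gap'])"
```

```text
t: 18.4
tcp_pos: [0.5873, 0.0534, 0.1207]
tool_rot: [0.597, 0.759, 0.203, 0.162]
force: [-3.1, -3.7, 4.5]
finger_gap: 0.274
gripper_force: 60.1
t: 18.7
tcp_pos: [0.5868, 0.0568, 0.1209]
tool_rot: [0.597, 0.759, 0.202, 0.162]
force: [-2.7, -6.1, 5.9]
finger_gap: 0.272
gripper_force: 60.3
[ 4.  -3.5 35.1] [-0.56216171 -5.31020013  7.13861294] [-0.70568634  0.31912131 -0.28647641] 0.27151947681748356
```

```bash
python3 -m crank '[{"dp":[-0.01,0.06,0],"angular":[0,0,0]},{"dp":[-0.01,0.06,0],"angular":[0,0,0]},{"dp":[0,0,0],"angular":[0,0,0]}]'
python3 -m crank '[{"dp":[-0.01,0.06,0],"angular":[0,0,0]},{"dp":[0,0,0],"angular":[0,0,0]}]'
python3 -c "
from h import *
from station import sense
s=sense();print(tonest(s['tcp_pos']),NR.T@s['force'],s['ft_torque'],s['finger_gap'])"
```

```text
t: 19.0
tcp_pos: [0.5865, 0.0599, 0.1212]
tool_rot: [0.597, 0.759, 0.202, 0.163]
force: [-2.4, -6.7, 7.0]
finger_gap: 0.269
gripper_force: 60.6
t: 19.2
tcp_pos: [0.5863, 0.0614, 0.1213]
tool_rot: [0.597, 0.759, 0.202, 0.163]
force: [-2.7, -7.4, 7.7]
finger_gap: 0.27
gripper_force: 60.7
[ 4.7  1.1 35.2] [ 0.02552415 -6.57157478  8.90829224] [-0.892945    0.33432607 -0.36590373] 0.2702115362508657
```

```bash
python3 -m crank '[{"dp":[-0.02,0.06,0],"angular":[0,0,0]},{"dp":[-0.01,0.04,0],"angular":[0,0,0]},{"dp":[0,0,0],"angular":[0,0,0]}]'
python3 -c "
from h import *
from station import sense
s=sense();print(tonest(s['tcp_pos']),NR.T@s['force'],s['ft_torque'],s['finger_gap'])"
```

```text
t: 19.5
tcp_pos: [0.5858, 0.0635, 0.1214]
tool_rot: [0.597, 0.759, 0.202, 0.164]
force: [-3.0, -9.5, 7.3]
finger_gap: 0.271
gripper_force: 60.8
[ 4.8  3.3 35.3] [-0.85215219 -8.54714222  8.90846441] [-1.16200495  0.28044661 -0.52855344] 0.2706352805593863
```

```bash
python3 -m crank '[{"dp":[-0.045,-0.01,-0.025],"angular":[0,0,0]},{"dp":[-0.045,-0.01,-0.025],"angular":[0,0,0]},{"dp":[0,0,0],"angular":[0,0,0]}]'
python3 -m crank '[{"dp":[-0.045,0,-0.025],"angular":[0,0,0]},{"dp":[-0.03,0,-0.015],"angular":[0,0,0]},{"dp":[0,0,0],"angular":[0,0,0]}]'
python3 -c "
from h import *
from station import sense
s=sense();print(tonest(s['tcp_pos']),NR.T@s['force'],s['ft_torque'],s['finger_gap'])"
```

```text
t: 19.8
tcp_pos: [0.5855, 0.0633, 0.1213]
tool_rot: [0.597, 0.758, 0.204, 0.165]
force: [1.0, -6.4, 9.2]
finger_gap: 0.267
gripper_force: 60.6
t: 20.1
tcp_pos: [0.5852, 0.0633, 0.1212]
tool_rot: [0.597, 0.757, 0.205, 0.166]
force: [4.2, -6.5, 11.9]
finger_gap: 0.269
gripper_force: 60.7
[ 4.1  3.2 35.4] [ 8.0990551  -7.3156514   9.03558643] [-0.51917813 -1.18832766 -0.6415425 ] 0.26906416455533383
```

```bash
python3 -m crank '[{"dp":[-0.02,-0.005,0.035],"angular":[0,0,0]},{"dp":[-0.04,-0.01,-0.02],"angular":[0,0,0]},{"dp":[0,0,0],"angular":[0,0,0]}]'
python3 - <<'E'
from h import *
from station import sense,vision
s=sense();print(tonest(s['tcp_pos']),NR.T@s['force'],s['ft_torque'],s['finger_gap']);go(s,s['tcp_pos'],trot(NX,-NZ))
o=[]
for n,(x,y) in(("scene",(325,175)),("top",(235,165))):
    d=vision.snapshot(n);np.savez(f"pics/{n}7.npz",**d);o.append(cv2.resize(d["image"][y:y+75,x:x+75],(400,400),interpolation=cv2.INTER_CUBIC))
cv2.imwrite("pics/s1.png",np.hstack(o))
E
```

```text
t: 20.4
tcp_pos: [0.5816, 0.0626, 0.1197]
tool_rot: [0.597, 0.758, 0.203, 0.165]
force: [3.8, -5.9, 1.9]
finger_gap: 0.266
gripper_force: 59.5
[ 0.2  3.4 35.9] [ 2.97289972 -6.58734943  0.51794938] [-0.93117406 -0.60127213 -0.6626443 ] 0.26587269218225296
dp [0.0, 0.0, 0.0] ang [0.34, 0.42, 0.3] rows>= 1.0
```

View pics/s1.png

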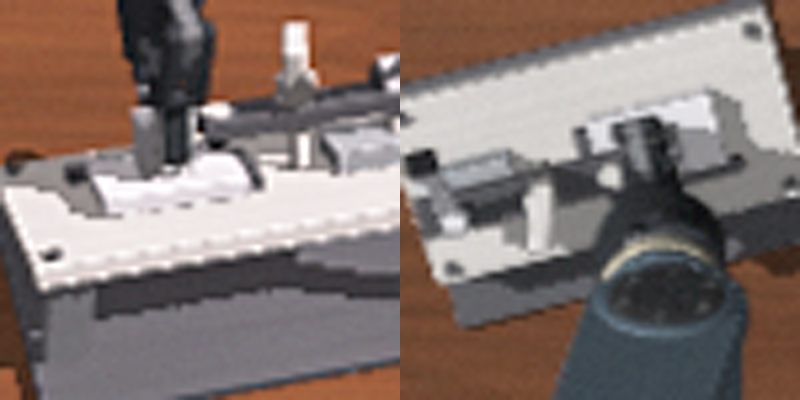

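The picture shows the casting's left end at the stop (255,175 left half; 582,140 right half), with the base under the strap. It had been stuck by friction, and lifting freed it. Press downhill a little more, then settle it down.

```bash
python3 -m crank '[{"dp":[-0.04,-0.01,-0.02],"angular":[0,0,0]},{"dp":[-0.04,-0.01,-0.02],"angular":[0.3,0.4,0.3]},{"dp":[0,0,0],"angular":[0,0,0]}]'
python3 -c "
from h import *
from station import sense
s=sense();print(tonest(s['tcp_pos']),NR.T@s['force'],s['ft_torque'])"
python3 -m crank '[{"dp":[0.02,0.005,-0.035],"angular":[0,0,0]},{"dp":[0,0,0],"angular":[0,0,0]}]'
python3 -c "
from h import *
from station import sense
s=sense();print(tonest(s['tcp_pos']),NR.T@s['force'],s['ft_torque'])"
```

```text
t: 20.8
tcp_pos: [0.581, 0.0623, 0.1193]
tool_rot: [0.595, 0.76, 0.205, 0.161]
force: [7.9, -3.9, 2.7]
finger_gap: 0.273
gripper_force: 59.4
[-0.6  3.3 35.9] [ 7.22589017 -5.69783656 -1.04705525] [-0.80318572 -1.2613917  -0.48754228]
t: 21.0
tcp_pos: [0.5814, 0.0623, 0.1186]
tool_rot: [0.595, 0.76, 0.204, 0.162]
force: [5.1, -6.2, 6.4]
finger_gap: 0.27
gripper_force: 60.1
[-0.6  3.2 35.1] [ 6.18843856 -7.25504744  3.80052774] [-0.79377433 -1.20222941 -0.32149794]
```

```bash
python3 -m crank '[{"dp":[0,0,0],"angular":[0,0,0]},{"dp":[0,0,0],"angular":[0,0,0]},{"dp":[0,0,0],"angular":[0,0,0]},{"dp":[-0.1,-0.03,0.18],"angular":[0,0,0]},{"dp":[-0.25,-0.06,0.43],"angular":[0,0,0]},{"dp":[-0.45,-0.1,0.8],"angular":[0,0,0]},{"dp":[-0.45,-0.1,0.8],"angular":[0,0,0]},{"dp":[-0.45,-0.1,0.8],"angular":[0,0,0]},{"dp":[-0.6,-0.5,0.6],"angular":[0,0,0]},{"dp":[-0.6,-0.5,0.3],"angular":[0,0,0]},{"dp":[-0.6,-0.7,0],"angular":[0,0,0]},{"dp":[-0.4,-0.7,0],"angular":[0,0,0]}]' 0.5
python3 - <<'E'
from h import *
from station import sense,vision
s=sense();print(tonest(s["tcp_pos"]))
for n in("scene","top"):
    d=vision.snapshot(n);np.savez(f"pics/{n}8.npz",**d);P=cloud(d);I=d["image"].astype(int);q=(P-NO)@NR*1000
    def rep(l,k):
        w=q[k]
        if len(w)>5:print(n,l,len(w),"med",np.median(w,0).round(1),"min",np.percentile(w,3,0).round(1),"max",np.percentile(w,97,0).round(1),[np.round(v,1) for v in cv2.minAreaRect(w[:,:2].astype(np.float32))])
    b=I.min(2)>100
    rep("base top",(abs(q[...,2]-14)<4)&(abs(q[...,0])<32)&(q[...,1]<45)&(q[...,1]>-55)&(I.min(2)>60))
    rep("upright",(abs(q[...,2]-46)<5)&(abs(q[...,0])<20)&(abs(q[...,1])<22))
    rep("nutbar",(q[...,2]>60)&(q[...,2]<95)&(abs(q[...,0])<30)&(abs(q[...,1]-75)<30))
    rep("nuttop",(q[...,2]>70)&(q[...,2]<95)&(abs(q[...,0])<30)&(abs(q[...,1]-75)<30))
    rep("deck",(abs(q[...,2])<4)&(q[...,0]<60)&(q[...,0]>35)&(abs(q[...,1])<100)&b)
E
```

```text
t: 22.2
tcp_pos: [0.4572, -0.018, 0.2334]
tool_rot: [0.595, 0.762, 0.204, 0.155]
force: [0.0, -0.7, -0.2]
finger_gap: 0.498
gripper_force: 0.0
[-64.2 -45.4 204.4]
scene base top 177 med [11.4 -4.6 12.1] min [-21.4 -36.9  10.3] max [26.3 38.6 16.8] [array([ 1.3, -3.9]), array([54.1, 90.8]), np.float64(0.1)]
scene upright 46 med [ 5.6  0.2 44.8] min [ -9.1 -12.5  41.5] max [13.8 15.  46.3] [array([2.7, 1. ]), array([29.8, 24.3]), np.float64(88.5)]
scene nutbar 55 med [16.5 72.7 75.5] min [-16.1  64.8  61.6] max [23.7 85.1 78.6] [array([ 1.8, 76.1]), array([11.6, 47.3]), np.float64(71.0)]
scene nuttop 39 med [ 7.8 75.  77.1] min [-16.9  65.5  70.7] max [23.7 85.1 78.6] [array([ 1.8, 76.2]), array([11.4, 47.4]), np.float64(71.6)]
scene deck 261 med [48.1  8.4 -0. ] min [ 35.9 -80.8  -1.8] max [59.4 93.3  1.8] [array([47.5,  6.7]), array([184.1,  24.9]), np.float64(90.0)]
top base top 145 med [  9.6 -12.3  12.6] min [-27.1 -35.6  10.2] max [23.7 40.3 17.6] [array([-2.3, -0.3]), array([89.6, 56.1]), np.float64(88.0)]
top upright 55 med [-1.4  4.1 45.3] min [-12.9 -10.7  41.8] max [10.8 16.3 50.2] [array([-0.5,  2.8]), array([28.4, 24.9]), np.float64(89.9)]
top nutbar 54 med [ 1.8 76.7 77.7] min [-20.6  67.2  68.1] max [20.1 86.5 82.5] [array([-0.4, 76.1]), array([12.8, 44.8]), np.float64(74.3)]
top nuttop 51 med [ 1.7 76.8 77.9] min [-20.6  67.2  71.4] max [19.9 86.5 82.6] [array([-0. , 77.6]), array([ 9.7, 44.8]), np.float64(74.3)]
top deck 319 med [47.2  8.6 -0.2] min [ 35.8 -79.4  -3.5] max [59.3 94.2  3.5] [array([47.5,  7.8]), array([ 24.9, 183.5]), np.float64(0.0)]
```

```bash
python3 - <<'E'
from h import *
from station import sense
s=sense();print(np.round(s["q"],2))
a=np.radians(72);Y=-(np.cos(a)*NX+np.sin(a)*NY);T=trot(Y,-NZ)
R0=R.from_quat(s["tool_rot"]);print("now y in nest",(NR.T@R0.as_matrix()[:,1]).round(2))
p=nest(.7,76.5,118)
print("rv to -108",(R.from_matrix(T)*R0.inv()).as_rotvec(degrees=True).round(1),"rv to 72",(R.from_matrix(trot(-Y,-NZ))*R0.inv()).as_rotvec(degrees=True).round(1),((p-s["tcp_pos"])/.03).round(2))
E
```

```text
[-0.51  0.23  2.19  0.85  0.47 -1.47]
now y in nest [ 1.   -0.   -0.01]
rv to -108 [ 52.   12.8 -93.7] rv to 72 [-35.   -9.   62.4] [ 2.23  4.8  -1.4 ]
```

```bash
python3 -m crank '[{"dp":[0.15,0.32,0],"angular":[3.47,0.85,-6.25]},{"dp":[0.15,0.32,0],"angular":[3.47,0.85,-6.25]},{"dp":[0.15,0.32,0],"angular":[3.47,0.85,-6.25]},{"dp":[0.15,0.32,0],"angular":[3.47,0.85,-6.25]},{"dp":[0.15,0.32,0],"angular":[3.47,0.85,-6.25]},{"dp":[0.15,0.32,0],"angular":[3.47,0.85,-6.25]},{"dp":[0.15,0.32,0],"angular":[3.47,0.85,-6.25]},{"dp":[0.15,0.32,0],"angular":[3.47,0.85,-6.25]},{"dp":[0.15,0.32,-0.2],"angular":[3.47,0.85,-6.25]},{"dp":[0.15,0.32,-0.2],"angular":[3.47,0.85,-6.25]},{"dp":[0.15,0.32,-0.2],"angular":[3.47,0.85,-6.25]},{"dp":[0.15,0.32,-0.2],"angular":[3.47,0.85,-6.25]},{"dp":[0.15,0.32,-0.2],"angular":[3.47,0.85,-6.25]},{"dp":[0.15,0.32,-0.2],"angular":[3.47,0.85,-6.25]},{"dp":[0.13,0.32,-0.2],"angular":[3.47,0.85,-6.25]},{"dp":[0,0,0],"angular":[0,0,0]}]' 0.55
python3 - <<'E'
from h import *
from station import sense
s=sense();print(np.round(s["q"],2),tonest(s["tcp_pos"]))
a=np.radians(72);Y=-(np.cos(a)*NX+np.sin(a)*NY);T=trot(Y,-NZ)
for z in(100,69):go(s,nest(.7,76.5,z),T)
E
```

```text
t: 23.9
tcp_pos: [0.5254, 0.1273, 0.1902]
tool_rot: [0.966, -0.034, 0.248, -0.071]
force: [0.2, -0.3, 0.4]
finger_gap: 0.451
gripper_force: 0.0
[-0.04  0.41  2.07  0.75  0.21  0.89] [  1.5  79.6 116.6]
dp [0.27, -0.04, -0.49] ang [0.08, -0.06, -0.27] rows>= 1.0
dp [0.77, 0.08, -1.39] ang [0.08, -0.06, -0.27] rows>= 2.0
```

```bash
python3 -m crank '[{"dp":[0.07,-0.07,-0.12],"angular":[0,0,-0.2]},{"dp":[0.1,0.02,-0.18],"angular":[0,0,0]},{"dp":[0.15,0.03,-0.27],"angular":[0,0,0]},{"dp":[0.15,0.03,-0.27],"angular":[0,0,0]},{"dp":[0.15,0.03,-0.27],"angular":[0,0,0]},{"dp":[0.15,0.03,-0.27],"angular":[0,0,0]},{"dp":[0,0,0],"angular":[0,0,0]}]'
python3 - <<'E'
from h import *
from station import sense,vision
s=sense();print(tonest(s["tcp_pos"]),NR.T@s["force"])
o=[]
for n,(x,y) in(("scene",(345,155)),("top",(225,165))):
    d=vision.snapshot(n);o.append(cv2.resize(d["image"][y:y+65,x:x+65],(400,400),interpolation=cv2.INTER_CUBIC))
cv2.imwrite("pics/n1.png",np.hstack(o))
E
```

```text
t: 24.6
tcp_pos: [0.5491, 0.1276, 0.1492]
tool_rot: [0.965, -0.036, 0.249, -0.069]
force: [-0.7, 0.1, -0.2]
finger_gap: 0.447
gripper_force: 0.0
[ 0.9 74.2 69.6] [-0.67254679  0.22151776  0.20831457]
```

View pics/n1.png

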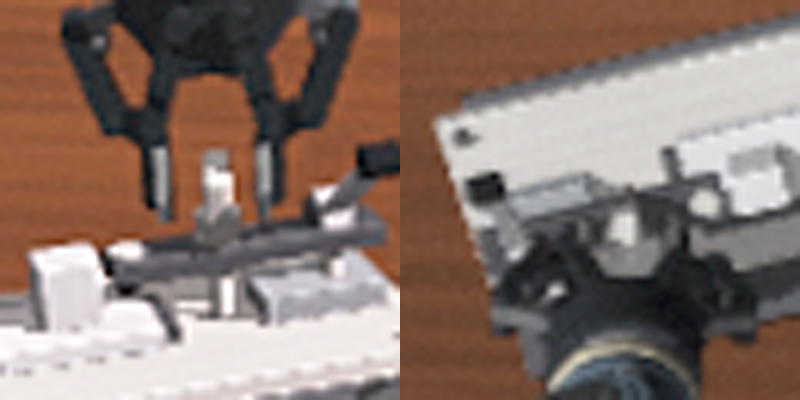

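The bar (215,185 left half) sits between the pads. Grip it and turn clockwise.

```bash
python3 -m crank '[{"dp":[0,0,0],"angular":[0,0,0]},{"dp":[0,0,0],"angular":[0,0,0]},{"dp":[0,0,0],"angular":[0,0,0]},{"dp":[0,0,0],"angular":[0,0,0]},{"dp":[0.005,0.001,-0.01],"angular":[1.94,0.47,-3.46]},{"dp":[0.005,0.001,-0.01],"angular":[1.94,0.47,-3.46]},{"dp":[0.005,0.001,-0.01],"angular":[1.94,0.47,-3.46]},{"dp":[0.005,0.001,-0.01],"angular":[1.94,0.47,-3.46]},{"dp":[0.005,0.001,-0.01],"angular":[1.94,0.47,-3.46]},{"dp":[0,0,0],"angular":[0,0,0]}]' 1 35
python3 - <<'E'
from h import *
from station import sense
s=sense();print(tonest(s["tcp_pos"]),"F",(NR.T@s["force"]).round(1),"M",(NR.T@s["ft_torque"]).round(2),s["finger_gap"]*85)
y=NR.T@R.from_quat(s["tool_rot"]).as_matrix()[:,1];print(np.degrees(np.arctan2(y[1],y[0])).round(1))
E
```

```text
t: 25.7
tcp_pos: [0.5492, 0.1275, 0.1504]
tool_rot: [0.944, -0.204, 0.234, -0.112]
force: [-6.9, -2.8, 11.8]
finger_gap: 0.133
gripper_force: 53.7
[ 1.6 74.2 70.6] F [-0.5 -1.  13.9] M [ 0.38  0.32 -0.06] 11.287810969947447
-128.1
```

```bash
python3 -m crank '[{"dp":[0,0,0],"angular":[2.92,0.71,-5.2]},{"dp":[0,0,0],"angular":[2.92,0.71,-5.2]},{"dp":[0.005,0.001,-0.01],"angular":[2.92,0.71,-5.2]},{"dp":[0.005,0.001,-0.01],"angular":[2.92,0.71,-5.2]},{"dp":[0.005,0.001,-0.01],"angular":[2.92,0.71,-5.2]},{"dp":[0.005,0.001,-0.01],"angular":[2.92,0.71,-5.2]},{"dp":[0.005,0.001,-0.01],"angular":[2.92,0.71,-5.2]},{"dp":[0.005,0.001,-0.01],"angular":[2.92,0.71,-5.2]},{"dp":[0,0,0],"angular":[0,0,0]}]'
cat > nut.py <<'E'
from h import *
from station import sense
s=sense();print(tonest(s["tcp_pos"]),"F",(NR.T@s["force"]).round(1),"M",(NR.T@s["ft_torque"]).round(2),s["finger_gap"]*85)
y=NR.T@R.from_quat(s["tool_rot"]).as_matrix()[:,1];print(np.degrees(np.arctan2(y[1],y[0])).round(1),np.round(s["q"],2))
E
python3 nut.py
```

```text
t: 26.6
tcp_pos: [0.5489, 0.1264, 0.1477]
tool_rot: [0.779, -0.572, 0.167, -0.196]
force: [-9.6, -6.3, 11.4]
finger_gap: 0.136
gripper_force: 53.5
[-0.2 73.1 68.5] F [-3.7 -3.9 15.3] M [-0.19  0.99 -0.03] 11.561678281488437
-176.2 [-0.04  0.53  2.05  1.15  0.15  1.69]
```

```bash
python3 -m crank '[{"dp":[0,0,0],"angular":[1.2,0.3,-2.15]},{"dp":[0,0,0],"angular":[1.2,0.3,-2.15]},{"dp":[0,0,0],"angular":[0,0,0]}]'; python3 nut.py
python3 -m crank '[{"dp":[0,0,0],"angular":[1.2,0.3,-2.15]},{"dp":[0,0,0],"angular":[0,0,0]}]'; python3 nut.py
```

```text
t: 26.9
tcp_pos: [0.5481, 0.1263, 0.1472]
tool_rot: [0.755, -0.604, 0.159, -0.201]
force: [-9.6, -7.9, 9.3]
finger_gap: 0.132
gripper_force: 53.0
[-1.2 73.2 68.4] F [-5.1 -5.4 13.7] M [-0.45  1.23  0.4 ] 11.182109215503456
179.1 [-0.04  0.53  2.05  1.14  0.15  1.78]
t: 27.1
tcp_pos: [0.5473, 0.1261, 0.1467]
tool_rot: [0.743, -0.619, 0.154, -0.204]
force: [-10.3, -8.8, 8.7]
finger_gap: 0.131
gripper_force: 60.9
[-2.1 73.3 68.4] F [-6.2 -6.1 13.6] M [-0.49  1.48  0.93] 11.108142310469995
176.8 [-0.04  0.53  2.05  1.14  0.14  1.82]
```

The nut is at its stop: moment 0.93 N m with the bar along the strap. Release and retreat.

```bash
python3 -m crank '[{"dp":[0,0,0],"angular":[-1.2,-0.3,2.15]},{"dp":[0,0,0],"angular":[0,0,0]},{"dp":[0,0,0],"angular":[0,0,0]},{"dp":[0,0,0],"angular":[0,0,0]},{"dp":[-0.1,-0.02,0.18],"angular":[0,0,0]},{"dp":[-0.25,-0.06,0.43],"angular":[0,0,0]},{"dp":[-0.3,-0.07,0.52],"angular":[0,0,0]},{"dp":[-0.3,-0.07,0.52],"angular":[0,0,0]},{"dp":[-0.5,-0.12,0.6],"angular":[0,0,0]},{"dp":[-0.5,-0.12,0.6],"angular":[0,0,0]}]' 0.6
python3 - <<'E'
from h import *
from station import sense,vision
s=sense();print(tonest(s["tcp_pos"]))
for n in("scene","top"):
    d=vision.snapshot(n);np.savez(f"pics/{n}9.npz",**d);P=cloud(d);I=d["image"].astype(int);q=(P-NO)@NR*1000
    for l,k in(("nut",(q[...,2]>65)&(q[...,2]<95)&(abs(q[...,0])<30)&(abs(q[...,1]-75)<30)),("upright",(abs(q[...,2]-46)<5)&(abs(q[...,0])<20)&(abs(q[...,1])<22)),("knob",(I.max(2)<60)&(abs(q[...,1]-130)<14)&(q[...,2]>75)&(q[...,2]<120)&(q[...,0]>20)&(q[...,0]<95))):
        w=q[k];print(n,l,len(w),np.median(w,0).round(1) if len(w) else "",[np.round(v,1) for v in cv2.minAreaRect(w[:,:2].astype(np.float32))] if len(w)>5 else "")
T=trot(-NY,[0,0,-1]);R0=R.from_quat(s["tool_rot"]);print((R.from_matrix(T)*R0.inv()).as_rotvec(degrees=True).round(1))
k=nest(63,131,96);print("knob",k);print("dp to 45 above",((k+[0,0,.045]-s["tcp_pos"])/.03).round(2),np.round(s["q"],2))
E
```

```text
t: 28.1
tcp_pos: [0.4918, 0.1137, 0.2327]
tool_rot: [0.754, -0.604, 0.158, -0.203]
force: [-0.5, 0.8, 0.1]
finger_gap: 0.399
gripper_force: 0.0
[ -8.4  74.3 171.3]
scene nut 69 [ 4.9 74.9 71.5] [array([ 1.8, 75.8]), array([43.4, 19.4]), np.float64(89.6)]
scene upright 45 [ 5.2  1.5 44.5] [array([1.5, 0.8]), array([29.6, 26.6]), np.float64(88.4)]
scene knob 33 [ 67.6 126.6  96. ] [array([ 64. , 125.4]), array([20.7, 12.9]), np.float64(30.9)]
top nut 59 [ 0.5 76.8 72.7] [array([-1. , 77.5]), array([14.5, 43.7]), np.float64(4.9)]
top upright 58 [-0.5  1.5 46. ] [array([-1.6,  2.3]), array([25.8, 30.3]), np.float64(5.2)]
top knob 19 [ 63.2 130.  102.3] [array([ 62.2, 130.3]), array([10.9, 13.6]), np.float64(2.8)]
[-28.4  17.1  88.8]
knob [0.57504718 0.1923265  0.20313844]
dp to 45 above [2.77 2.62 0.51] [-0.08  0.28  2.11  0.56  0.3   2.34]
```

```bash
python3 -m crank '[{"dp":[0.2,0.19,0.1],"angular":[-2.03,1.22,6.34]},{"dp":[0.2,0.19,0.1],"angular":[-2.03,1.22,6.34]},{"dp":[0.2,0.19,0.1],"angular":[-2.03,1.22,6.34]},{"dp":[0.2,0.19,0.1],"angular":[-2.03,1.22,6.34]},{"dp":[0.2,0.19,0.1],"angular":[-2.03,1.22,6.34]},{"dp":[0.2,0.19,0.1],"angular":[-2.03,1.22,6.34]},{"dp":[0.2,0.19,0],"angular":[-2.03,1.22,6.34]},{"dp":[0.2,0.19,0],"angular":[-2.03,1.22,6.34]},{"dp":[0.2,0.19,0],"angular":[-2.03,1.22,6.34]},{"dp":[0.2,0.19,0],"angular":[-2.03,1.22,6.34]},{"dp":[0.2,0.19,0],"angular":[-2.03,1.22,6.34]},{"dp":[0.2,0.19,0],"angular":[-2.03,1.22,6.34]},{"dp":[0.2,0.19,0],"angular":[-2.03,1.22,6.34]},{"dp":[0.2,0.19,0],"angular":[-2.03,1.22,6.34]},{"dp":[0,0,0],"angular":[0,0,0]}]' 0.5
python3 - <<'E'
from h import *
from station import sense
s=sense();T=trot(-NY,[0,0,-1]);print(np.round(s["q"],2));go(s,nest(61,130.5,96)+[0,0,-.002],T)
E
```

```text
t: 29.7
tcp_pos: [0.5779, 0.1952, 0.249]
tool_rot: [0.993, 0.12, 0.0, -0.001]
force: [0.1, 0.2, -0.9]
finger_gap: 0.501
gripper_force: 0.0
[0.14 0.51 1.47 0.   1.16 1.47]
dp [-0.15, -0.13, -1.63] ang [-0.07, 0.04, -0.09] rows>= 2.0
```

```bash
python3 -m crank '[{"dp":[-0.08,-0.07,-0.2],"angular":[0,0,0]},{"dp":[-0.07,-0.06,-0.35],"angular":[0,0,0]},{"dp":[0,0,-0.4],"angular":[0,0,0]},{"dp":[0,0,-0.4],"angular":[0,0,0]},{"dp":[0,0,-0.28],"angular":[0,0,0]},{"dp":[0,0,0],"angular":[0,0,0]},{"dp":[0,0,0],"angular":[0,0,0]}]'
python3 -m crank '[{"dp":[0,0,0],"angular":[0,0,0]},{"dp":[0,0,0],"angular":[0,0,0]},{"dp":[0,0,0],"angular":[0,0,0]},{"dp":[0,0,0],"angular":[0,0,0]},{"dp":[0,0,0],"angular":[0,0,0]}]' 1 40
python3 - <<'E'
from h import *
from station import sense
s=sense();print(tonest(s['tcp_pos']),s["finger_gap"]*85,(NR.T@s["force"]).round(1))
g=lambda a:nest(-80*np.cos(a),0,80*np.sin(a))
A=np.linspace(.17+2.3,.17,21)
print([((g(b)-g(a))/.03).round(2).tolist() for a,b in zip(A,A[1:])])
E
```

```text
t: 30.4
tcp_pos: [0.572, 0.1896, 0.2012]
tool_rot: [0.993, 0.119, 0.0, -0.0]
force: [0.9, -0.7, 0.5]
finger_gap: 0.501
gripper_force: 0.0
t: 30.9
tcp_pos: [0.5719, 0.1918, 0.2024]
tool_rot: [0.993, 0.119, 0.001, -0.002]
force: [-1.2, 5.8, 1.1]
finger_gap: 0.198
gripper_force: 39.4
[ 59.9 131.3  97. ] 16.79370792336965 [0.7 5.9 0.8]
[[-0.28, -0.07, 0.1], [-0.29, -0.07, 0.06], [-0.3, -0.07, 0.03], [-0.3, -0.07, -0.01], [-0.29, -0.07, -0.04], [-0.29, -0.07, -0.08], [-0.28, -0.07, -0.11], [-0.26, -0.06, -0.14], [-0.25, -0.06, -0.17], [-0.22, -0.05, -0.2], [-0.2, -0.05, -0.23], [-0.17, -0.04, -0.25], [-0.15, -0.04, -0.27], [-0.11, -0.03, -0.28], [-0.08, -0.02, -0.29], [-0.05, -0.01, -0.3], [-0.01, -0.0, -0.31], [0.02, 0.0, -0.31], [0.05, 0.01, -0.3], [0.09, 0.02, -0.29]]
```

```bash
python3 -m crank '[{"dp":[-0.28,-0.07,0.1],"angular":[0,0,0]},{"dp":[-0.29,-0.07,0.06],"angular":[0,0,0]},{"dp":[-0.3,-0.07,0.03],"angular":[0,0,0]},{"dp":[-0.3,-0.07,-0.01],"angular":[0,0,0]},{"dp":[-0.29,-0.07,-0.04],"angular":[0,0,0]},{"dp":[-0.29,-0.07,-0.08],"angular":[0,0,0]},{"dp":[-0.28,-0.07,-0.11],"angular":[0,0,0]},{"dp":[-0.26,-0.06,-0.14],"angular":[0,0,0]},{"dp":[-0.25,-0.06,-0.17],"angular":[0,0,0]},{"dp":[-0.22,-0.05,-0.2],"angular":[0,0,0]},{"dp":[0,0,0],"angular":[0,0,0]}]'
cat > lv.py <<'E'
from h import *
from station import sense
s=sense();k=tonest(np.array(s['tcp_pos'])+[0,0,.002]);print(k,s["finger_gap"]*85,"F",(NR.T@s["force"]).round(1),"q",(np.arctan2(k[2]-45,-k[0])-.17).round(3),"r",np.hypot(k[0],k[2]-45).round(1))
E
python3 lv.py
```

```text
t: 32.0
tcp_pos: [0.4893, 0.1713, 0.1861]
tool_rot: [0.993, 0.119, 0.002, -0.001]
force: [-1.9, 4.8, 4.6]
finger_gap: 0.2
gripper_force: 40.0
[-21.  130.9 127.1] 17.025682665530695 F [1.6 5.1 4.3] q 1.15 r 84.7
```

```bash
python3 -m crank '[{"dp":[-0.2,-0.05,-0.23],"angular":[0,0,0]},{"dp":[-0.17,-0.04,-0.25],"angular":[0,0,0]},{"dp":[-0.15,-0.04,-0.27],"angular":[0,0,0]},{"dp":[-0.11,-0.03,-0.28],"angular":[0,0,0]},{"dp":[-0.08,-0.02,-0.29],"angular":[0,0,0]},{"dp":[-0.05,-0.01,-0.3],"angular":[0,0,0]},{"dp":[-0.01,0,-0.31],"angular":[0,0,0]},{"dp":[0.02,0,-0.31],"angular":[0,0,0]},{"dp":[0.05,0.01,-0.3],"angular":[0,0,0]},{"dp":[0,0,0],"angular":[0,0,0]}]'
python3 lv.py
```

```text
t: 33.0
tcp_pos: [0.4658, 0.1655, 0.1082]
tool_rot: [0.993, 0.119, -0.002, -0.001]
force: [-6.0, 5.0, 5.4]
finger_gap: 0.201
gripper_force: 60.2
[-80.9 130.8  71.8] 17.109889016907584 F [-1.3  6.2  7. ] q 0.15 r 85.2
```

```bash
python3 -m crank '[{"dp":[0.07,0.02,-0.25],"angular":[0,0,0]},{"dp":[0,0,0],"angular":[0,0,0]}]'; python3 lv.py
python3 -m crank '[{"dp":[0.03,0.01,-0.1],"angular":[0,0,0]},{"dp":[0,0,0],"angular":[0,0,0]}]'; python3 lv.py
python3 -m crank '[{"dp":[0.03,0.01,-0.1],"angular":[0,0,0]},{"dp":[0,0,0],"angular":[0,0,0]}]'; python3 lv.py
```

```text
t: 33.2
tcp_pos: [0.4677, 0.166, 0.1009]
tool_rot: [0.993, 0.119, -0.002, -0.001]
force: [-6.4, 4.1, 3.5]
finger_gap: 0.195
gripper_force: 60.4
[-82.9 130.8  64.4] 16.609771084282315 F [-2.8  5.5  5.7] q 0.06 r 85.1
t: 33.4
tcp_pos: [0.4687, 0.1662, 0.0981]
tool_rot: [0.993, 0.119, -0.002, -0.001]
force: [-5.2, 5.0, 2.9]
finger_gap: 0.201
gripper_force: 60.3
[-83.3 130.8  61.5] 17.091731644880902 F [-1.9  6.1  4.4] q 0.026 r 84.9
t: 33.6
tcp_pos: [0.4696, 0.1664, 0.0952]
tool_rot: [0.993, 0.119, -0.002, -0.001]
force: [-5.4, 4.0, 4.7]
finger_gap: 0.2
gripper_force: 60.5
[-84.  130.8  58.6] 16.959878228692727 F [-1.4  5.1  6.2] q -0.009 r 85.1
```

```bash
for i in 1 2; do python3 -m crank '[{"dp":[0.02,0.005,-0.08],"angular":[0,0,0]},{"dp":[0,0,0],"angular":[0,0,0]}]' >/dev/null; python3 lv.py; done
```

```text
[-84.2 130.8  56.1] 17.053341943800604 F [-1.1  5.4  5.3] q -0.039 r 84.9
[-84.7 130.8  53.6] 16.97192981499269 F [-2.2  5.8  5. ] q -0.069 r 85.1
```

```bash
python3 -m crank '[{"dp":[0.02,0.005,-0.08],"angular":[0,0,0]},{"dp":[0,0,0],"angular":[0,0,0]}]' >/dev/null; python3 lv.py; python3 - <<'E'
from h import *
from station import vision
o=[]
for n in("scene","top"):
    d=vision.snapshot(n);P=cloud(d);I=d["image"].astype(int);q=(P-NO)@NR*1000
    k=(I.min(2)>100)&(abs(q[...,1]-130)<9)&(q[...,0]<-15)&(q[...,0]>-75)&(q[...,2]>35)&(q[...,2]<100)
    w=q[k];print(n,len(w))
    if len(w)>4: f=np.polyfit(w[:,0],w[:,2],1);print(f, "angle",(-np.arctan(f[0])-.17).round(3),"z at -40",np.polyval(f,-40).round(1))
    x,y=((345,150) if n=="scene" else (225,165));o.append(cv2.resize(d["image"][y:y+75,x:x+75],(400,400),interpolation=cv2.INTER_CUBIC))
cv2.imwrite("pics/l2.png",np.hstack(o))
E
```

```text
[-84.9 130.8  51.1] 16.750162456699012 F [-0.6  5.8  5.5] q -0.098 r 85.1
scene 50
[-0.19995701 48.22838141] angle 0.027 z at -40 56.2
top 14
[4.17140548e-02 5.39121885e+01] angle -0.212 z at -40 52.2
```

View pics/l2.png

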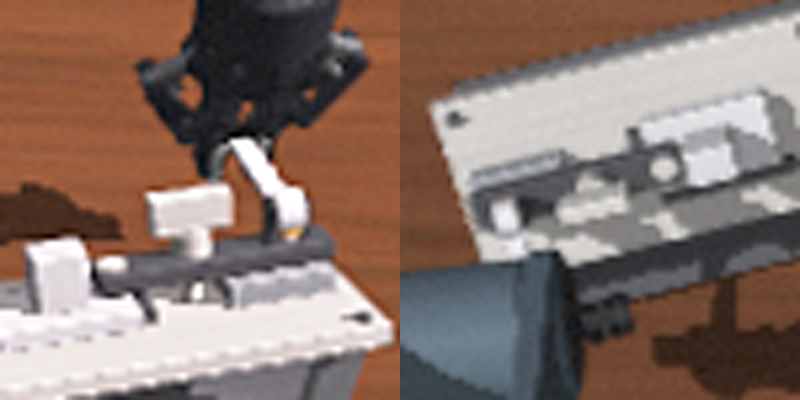

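The lever now lies nearly flat along the slope (white arm at 265,180), the nut bar lies along the strap, and the casting is in place. Release, measure, then press the knob home with closed fingertips.

```bash
python3 -m crank '[{"dp":[0,0,0],"angular":[0,0,0]},{"dp":[0,0,0],"angular":[0,0,0]},{"dp":[0,0,0],"angular":[0,0,0]},{"dp":[-0.1,0,0.3],"angular":[0,0,0]},{"dp":[-0.1,0,0.5],"angular":[0,0,0]},{"dp":[-0.1,0,0.5],"angular":[0,0,0]},{"dp":[-0.1,0,0.5],"angular":[0,0,0]},{"dp":[0,0,0.5],"angular":[0,0,0]},{"dp":[0,0,0.5],"angular":[0,0,0]}]' 0.5
cat > meas.py <<'E'
from h import *
from station import vision,sense
D={};px={}
for n in("scene","top"):
    d=vision.snapshot(n);D[n]=d;P=cloud(d);I=d["image"].astype(int);q=(P-NO)@NR*1000
    k=(I.max(2)<60)&(abs(q[...,1]-130)<14)&(q[...,2]>45)&(q[...,2]<95)&(q[...,0]<-60)&(q[...,0]>-100)
    w=q[k];v,u=np.where(k);print(n,"knob",len(w),np.median(w,0).round(1) if len(w) else "");px[n]=(u.mean(),v.mean())
    k=(I.min(2)>100)&(abs(q[...,1]-130)<9)&(q[...,0]<-20)&(q[...,0]>-70)&(q[...,2]>40)&(q[...,2]<100)
    w=q[k]
    if len(w)>4: f=np.polyfit(w[:,0],w[:,2],1);print("arm",len(w),"q",(-np.arctan(f[0])-.17).round(3),"z@-40",np.polyval(f,-40).round(1))
    for l,k in(("nut",(q[...,2]>60)&(q[...,2]<85)&(abs(q[...,0])<30)&(abs(q[...,1]-75)<30)),("upright",(abs(q[...,2]-46)<5)&(abs(q[...,0])<20)&(abs(q[...,1])<22)),("strap",(I.max(2)<110)&(abs(q[...,0])<11)&(abs(q[...,1]-48)<10)&(q[...,2]>20)&(q[...,2]<60))):
        w=q[k];print(n,l,len(w),np.median(w,0).round(1) if len(w) else "",[np.round(v,1) for v in cv2.minAreaRect(w[:,:2].astype(np.float32))] if len(w)>5 else "")
try:
    p,e=tri(D["scene"],D["top"],px["scene"],px["top"]);k=tonest(p);print("knob tri",k,e.round(4),"q",(np.arctan2(k[2]-45,-k[0])-.17).round(3))
except Exception as e:print(e)
E
python3 meas.py; python3 -c "
from h import *
from station import sense
s=sense();go(s,nest(-79,130,58.5)+[0,0,.045],trot(-NY,[0,0,-1]))"
```

```text
t: 35.2
tcp_pos: [0.4615, 0.1659, 0.1729]
tool_rot: [0.993, 0.119, 0.0, -0.0]
force: [-0.4, -0.2, -0.3]
finger_gap: 0.501
gripper_force: 0.0
scene knob 14 [-73.4 123.3  65.1]
arm 49 q 0.034 z@-40 56.3
scene nut 47 [ 3.7 75.4 64.5] [array([ 3.6, 75.2]), array([41.8, 15.6]), np.float64(85.2)]
scene upright 47 [ 5.  -0.6 44.4] [array([2.2, 1.1]), array([24.4, 29.5]), np.float64(1.0)]
scene strap 11 [-1.5 48.9 29.1] [array([-0.5, 47.2]), array([11.1, 23.2]), np.float64(38.1)]
top knob 0 
arm 15 q -0.391 z@-40 48.5
top nut 53 [-0.6 78.2 65.2] [array([-0.5, 78. ]), array([15.8, 43.4]), np.float64(1.1)]
top upright 58 [-0.3  3.  44.9] [array([-0.5,  2.7]), array([28.6, 28.2]), np.float64(1.1)]
top strap 34 [ 1.  49.  28.8] [array([-0.1, 49.2]), array([17.6, 21.9]), np.float64(88.1)]
SVD did not converge in Linear Least Squares
 ** On entry to DLASCL parameter number  4 had an illegal value
 ** On entry to DLASCL parameter number  4 had an illegal value
 ** On entry to DLASCL parameter number  4 had an illegal value
 ** On entry to DLASCL parameter number  4 had an illegal value
 ** On entry to DLASCL parameter number  5 had an illegal value
 ** On entry to DLASCL parameter number  4 had an illegal value
dp [0.37, 0.02, -0.98] ang [-0.04, 0.3, 0.03] rows>= 1.0meas.py:7: RuntimeWarning: Mean of empty slice.
  w=q[k];v,u=np.where(k);print(n,"knob",len(w),np.median(w,0).round(1) if len(w) else "");px[n]=(u.mean(),v.mean())
  ret = ret.dtype.type(ret / rcount)
```

```bash
python3 -m crank '[{"dp":[0.12,0.01,-0.1],"angular":[0,0,0]},{"dp":[0.12,0.01,-0.2],"angular":[0,0.3,0]},{"dp":[0.13,0,-0.3],"angular":[0,0,0]},{"dp":[0,0,-0.38],"angular":[0,0,0]},{"dp":[0,0,-0.2],"angular":[0,0,0]},{"dp":[0,0,-0.2],"angular":[0,0,0]},{"dp":[0,0,-0.1],"angular":[0,0,0]},{"dp":[0,0,0],"angular":[0,0,0]}]' 1
python3 -c "
from h import *
print('knob q0',nest(-79,131,60))"
python3 lv.py
```

```text
t: 36.1
tcp_pos: [0.4726, 0.1667, 0.1269]
tool_rot: [0.993, 0.119, -0.003, -0.0]
force: [-0.4, -0.4, 0.1]
finger_gap: 0.001
gripper_force: 0.0
knob q0 [0.47305822 0.16746427 0.10096152]
[-65.6 130.3  84.5] 0.06296026961020669 F [-0.4 -0.3  0.3] q 0.372 r 76.6
```

```bash
for i in 1 2 3; do python3 -m crank '[{"dp":[0,0,-0.06],"angular":[0,0,0]},{"dp":[0,0,0],"angular":[0,0,0]}]' | grep -E "tcp_pos|^force"; done
```

```text
tcp_pos: [0.4731, 0.1668, 0.1258]
force: [0.3, -1.1, 0.1]
tcp_pos: [0.4734, 0.1668, 0.1244]
force: [-0.0, 0.2, 4.3]
tcp_pos: [0.4735, 0.1668, 0.124]
force: [-2.0, -0.6, 14.7]
```

```bash
for i in 1 2; do python3 -m crank '[{"dp":[0,0,-0.06],"angular":[0,0,0]},{"dp":[0,0,0],"angular":[0,0,0]}]' | grep -E "tcp_pos|^force"; done
python3 -m crank '[{"dp":[0,0,0.3],"angular":[0,0,0]},{"dp":[-0.2,-0.1,0.8],"angular":[0,0,0]},{"dp":[-0.4,-0.4,0.8],"angular":[0,0,0]},{"dp":[-0.3,-0.6,0.8],"angular":[0,0,0]},{"dp":[-0.2,-0.8,0.8],"angular":[0,0,0]},{"dp":[0,-0.8,0.3],"angular":[0,0,0]},{"dp":[0,-0.8,0],"angular":[0,0,0]},{"dp":[0,0,0],"angular":[0,0,0]}]'; python3 meas.py
```

```text
tcp_pos: [0.4736, 0.1668, 0.1235]
force: [-4.9, -1.2, 24.5]
tcp_pos: [0.4737, 0.1669, 0.1231]
force: [-6.4, -1.1, 36.7]
t: 37.9
tcp_pos: [0.4402, 0.0598, 0.233]
tool_rot: [0.993, 0.117, -0.002, 0.0]
force: [0.3, -0.1, -0.1]
finger_gap: -0.002
gripper_force: 0.0
scene knob 12 [-75.  124.9  63. ]
arm 45 q 0.001 z@-40 55.2
scene nut 47 [ 4.5 74.7 64.3] [array([ 2.8, 75.1]), array([41.8, 13.5]), np.float64(84.4)]
scene upright 46 [ 4.6 -0.3 44.5] [array([1.9, 1. ]), array([26.3, 29.1]), np.float64(1.6)]
scene strap 15 [-0.2 50.4 28.9] [array([ 0.1, 47.9]), array([21.8, 17.6]), np.float64(0.2)]
top knob 0 
arm 47 q -0.024 z@-40 54.1
top nut 51 [-0.3 76.4 64.9] [array([-1. , 77.2]), array([14. , 44.2]), np.float64(0.8)]
top upright 58 [-1.   2.5 45.3] [array([-0.9,  2.8]), array([25.5, 28.3]), np.float64(1.9)]
top strap 31 [ 1.7 48.2 29.4] [array([ 0.5, 48.3]), array([20.5, 16.5]), np.float64(0.3)]
SVD did not converge in Linear Least Squares
 ** On entry to DLASCL parameter number  4 had an illegal value
 ** On entry to DLASCL parameter number  4 had an illegal value
 ** On entry to DLASCL parameter number  4 had an illegal value
 ** On entry to DLASCL parameter number  4 had an illegal value
 ** On entry to DLASCL parameter number  5 had an illegal value
 ** On entry to DLASCL parameter number  4 had an illegal valuemeas.py:7: RuntimeWarning: Mean of empty slice.
  w=q[k];v,u=np.where(k);print(n,"knob",len(w),np.median(w,0).round(1) if len(w) else "");px[n]=(u.mean(),v.mean())
  ret = ret.dtype.type(ret / rcount)
```

```bash
python3 -c "
from station import order
print(order.sign_off())"
```

```text
the job is handed in; nothing more can be done
None
```

I clamped the casting with the rectangular upright and handed the job in at about 38 s. The casting sits flat against the ledge and side stop, the nut was turned to its stop with the lever open, and the lever reads closed (about 0 rad). I judged the foot's grip only from the lever and nut positions; I did not measure the foot itself.

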